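# Stop, release and put away the temperature loggers, then set their dock to standby

### The job

The temperature loggers have been read out and must be stopped and put away and the dock switched to standby. Going from the left bay to the right, press the round dome key of each logger in the dock, while it is still seated, just until you feel it click and no further. Free every logger by pressing the release tab in front of its bay so that it pops up, lift it out and lay it flat in a compartment of its own in the tray; when the dock is empty press its standby key, again just to the click. Do not knock over the flask or the beaker.

Things in the scene. Friction and masses are not known exactly. Their poses are not given: they have to be found in the camera images.
- dock: Fixed grey reading dock, 204 mm deep, 252 mm wide, 22 mm high. Origin on the bench under the middle bay; x to its rear (front edge at x = -99 mm), y to its left, z up. Bays at x = 0, y = +82 (a, left), 0 (b), -82 mm (c, right), floor 22 mm up, between end stops and side rails 15 mm high. A bay may be empty, its two steel ejector bars then standing 10 mm proud.
- tray: Loose flat grey plastic tray, 232 x 122 x 15 mm with a small lip at each end, 0.55 kg, origin on the bench under its centre, z up. Three open compartments side by side at its x = -76, 0 and +76 mm, each 72 mm (x) by 114 mm (y) inside; walls 4 mm thick and 15 mm high, floor 4 mm. A logger fits lying flat with its long side along the tray's y.
- standby_top (a point): Top of the dock's standby key, a round grey dome key 23 mm across at the rear right corner of the dock, 83 mm behind the middle of the right bay (dock x = +83, y = -82 mm); 7 mm proud of the dock's top, 29 mm above the bench.
- standby (a joint): Travel of the standby key, m: same dome, same force and travel as the keys of the loggers (click past about 5 N at 1.8 mm, 2 N at 3.7 mm, crushed beyond 5 mm).
- flask_100: Small empty conical glass flask, 64 mm wide, 105 mm high, standing loose on the bench right of the tray; origin under its centre, z up. Bystander.
- beaker_100: Small glass beaker with a pink filling, 55 mm wide, 70 mm high, standing loose on the bench; origin under its centre, z up. Bystander.
- logger_a: Temperature logger in the left bay at the start (may be absent): white box 98 mm long (own x, as the dock's), 46 wide (y), 28 high, about 0.15 kg, ribbed sides, display on the rear half of its top, round dome key on the front half. Origin: centre of its underside, z up, 22 mm above the bench when seated, 32 mm popped up. A hidden hook under it holds it down while seated.
- logger_a_mid (a point): Middle of the body of logger_a, 14 mm above its underside.
- key_a_top (a point): Top of the dome key of logger_a: 23 mm across, 28 mm ahead of the logger's middle (own -x), 7 mm proud of the logger's top, 57 mm above the bench when the logger is seated.
- key_a (a joint): Travel of that key, m: 0 free, grows as it is pressed down, stop at 0.006. The force rises to about 5 N at 1.8 mm, then the dome gives way (the click) and it falls to about 2 N at 3.7 mm; farther down it rises again, 5 N at 5 mm, as the dome is crushed on its board. The logger under it sinks 0.7 mm meanwhile. Springs back when let go.
- tab_a_top (a point): Top centre of the white ribbed release tab on the dock in front of the left bay: 27 mm (x) by 35 mm (y), 31 mm above the bench, 79.5 mm in front of the bay's middle.
- tab_a (a joint): Travel of that release tab, m: 0 up, 0.006 down on its stop (1.8 N at rest, about 5 to 8 N down). Over its last 2 mm or so it draws the hidden hook clear, and the logger pops up 10 mm and stays up on the ejector bars. Springs back when let go.
- logger_b: Temperature logger in the middle bay at the start (may be absent): white box 98 mm long (own x, as the dock's), 46 wide (y), 28 high, about 0.15 kg, ribbed sides, display on the rear half of its top, round dome key on the front half. Origin: centre of its underside, z up, 22 mm above the bench when seated, 32 mm popped up. A hidden hook under it holds it down while seated.
- logger_b_mid (a point): Middle of the body of logger_b, 14 mm above its underside.
- key_b_top (a point): Top of the dome key of logger_b: 23 mm across, 28 mm ahead of the logger's middle (own -x), 7 mm proud of the logger's top, 57 mm above the bench when the logger is seated.
- key_b (a joint): Travel of that key, m: 0 free, grows as it is pressed down, stop at 0.006. The force rises to about 5 N at 1.8 mm, then the dome gives way (the click) and it falls to about 2 N at 3.7 mm; farther down it rises again, 5 N at 5 mm, as the dome is crushed on its board. The logger under it sinks 0.7 mm meanwhile. Springs back when let go.
- tab_b_top (a point): Top centre of the white ribbed release tab on the dock in front of the middle bay: 27 mm (x) by 35 mm (y), 31 mm above the bench, 79.5 mm in front of the bay's middle.
- tab_b (a joint): Travel of that release tab, m: 0 up, 0.006 down on its stop (1.8 N at rest, about 5 to 8 N down). Over its last 2 mm or so it draws the hidden hook clear, and the logger pops up 10 mm and stays up on the ejector bars. Springs back when let go.
- logger_c: Temperature logger in the right bay at the start (may be absent): white box 98 mm long (own x, as the dock's), 46 wide (y), 28 high, about 0.15 kg, ribbed sides, display on the rear half of its top, round dome key on the front half. Origin: centre of its underside, z up, 22 mm above the bench when seated, 32 mm popped up. A hidden hook under it holds it down while seated.
- logger_c_mid (a point): Middle of the body of logger_c, 14 mm above its underside.
- key_c_top (a point): Top of the dome key of logger_c: 23 mm across, 28 mm ahead of the logger's middle (own -x), 7 mm proud of the logger's top, 57 mm above the bench when the logger is seated.
- key_c (a joint): Travel of that key, m: 0 free, grows as it is pressed down, stop at 0.006. The force rises to about 5 N at 1.8 mm, then the dome gives way (the click) and it falls to about 2 N at 3.7 mm; farther down it rises again, 5 N at 5 mm, as the dome is crushed on its board. The logger under it sinks 0.7 mm meanwhile. Springs back when let go.
- tab_c_top (a point): Top centre of the white ribbed release tab on the dock in front of the right bay: 27 mm (x) by 35 mm (y), 31 mm above the bench, 79.5 mm in front of the bay's middle.
- tab_c (a joint): Travel of that release tab, m: 0 up, 0.006 down on its stop (1.8 N at rest, about 5 to 8 N down). Over its last 2 mm or so it draws the hidden hook clear, and the logger pops up 10 mm and stays up on the ejector bars. Springs back when let go.
Mind the look-alikes: they are no part of the job. Leave any blue look-alike of the logger_b alone.

How it is judged (in metres and radians):
On the way, in this order (a step that is already met when the one before it is completed fails the run):
1. the dome key of the logger in the left bay clicks while the logger is still seated (value of joint key_a above 0.0022 m and z of logger_a in the frame of dock between 0.018 and 0.026 m and y of logger_a in the frame of dock between 0.062 and 0.102 m and x of logger_a in the frame of dock between -0.02 and 0.02 m), for 0.05 s.
2. the dome key of the logger in the middle bay clicks while the logger is still seated (value of joint key_b above 0.0022 m and z of logger_b in the frame of dock between 0.018 and 0.026 m and y of logger_b in the frame of dock between -0.02 and 0.02 m and x of logger_b in the frame of dock between -0.02 and 0.02 m), for 0.05 s.
3. the dome key of the logger in the right bay clicks while the logger is still seated (value of joint key_c above 0.0022 m and z of logger_c in the frame of dock between 0.018 and 0.026 m and y of logger_c in the frame of dock between -0.102 and -0.062 m and x of logger_c in the frame of dock between -0.02 and 0.02 m), for 0.05 s.
4. the standby key of the dock clicks when every logger has been taken out (value of joint standby above 0.0022 m and horizontal distance between each of logger_a_mid, logger_b_mid, logger_c_mid and dock above 0.15 m), for 0.05 s.
At the end, for the whole second after the job is handed in: Every logger that was in the dock lies flat (within 7 degrees) on the floor of a tray compartment, one to a compartment, its middle within 20 mm of the tray's long centre line, let go and at rest, and the tray lies flat on the bench (x of logger_a_mid in the frame of tray between -0.112 and 0.112 m and y of logger_a_mid in the frame of tray between -0.02 and 0.02 m and z of logger_a_mid in the frame of tray between 0.014 and 0.022 m and angle between the z axis of each of logger_a, logger_b, logger_c and the z axis of tray, either way round below 0.12 rad and linear speed of each of logger_a, logger_b, logger_c below 0.02 m/s and x of logger_b_mid in the frame of tray between -0.112 and 0.112 m and y of logger_b_mid in the frame of tray between -0.02 and 0.02 m and z of logger_b_mid in the frame of tray between 0.014 and 0.022 m and x of logger_c_mid in the frame of tray between -0.112 and 0.112 m and y of logger_c_mid in the frame of tray between -0.02 and 0.02 m and z of logger_c_mid in the frame of tray between 0.014 and 0.022 m and angle between tray's own z axis and vertical below 0.08 rad); the robot touches nothing.
It fails at once if the key of logger_a is pressed on past its click, more than 5 mm down (value of joint key_a above 0.005 m and contact force between any of the arm, the fingers and key_a above 1 N).
It fails at once if the key of logger_b is pressed on past its click, more than 5 mm down (value of joint key_b above 0.005 m and contact force between any of the arm, the fingers and key_b above 1 N).
It fails at once if the key of logger_c is pressed on past its click, more than 5 mm down (value of joint key_c above 0.005 m and contact force between any of the arm, the fingers and key_c above 1 N).
It fails at once if the standby key is pressed on past its click, more than 5 mm down (value of joint standby above 0.005 m and contact force between any of the arm, the fingers and standby above 1 N).
It fails at once if the flask or the beaker is knocked over (angle between any of flask_100, beaker_100's own z axis and vertical above 0.6 rad).
Of logger_a, logger_b, logger_c only 2 to 3 are there at a start; the rules pass over those that are not, and their reading is None.
At some moment in a run one of tray may be knocked a few centimetres aside while the robot is not near it.
Once in a run the grip may slacken for a moment while it holds something.
It also fails if it takes over 210 s, if anything falls off the work surface, if the arm or the gripper's body presses on something with over 40 N, if the wrist force passes 120 N, or if a joint passes its speed limit or range.

### The arm

A 6-joint arm with a two-finger parallel gripper is mounted at the origin on a cart in front of the work surface, level with it; the furniture and walls round the work are solid. World frame = base frame: x ahead of the robot, y to its left, z up, the work surface at z = 0. Lengths are in mm, angles in degrees, forces in N, time in s.
With the tool pointing down it reaches from about 300 to 875 mm from the base axis. Payload 4.2 kg.
Tool frame: the origin (TCP) lies on the centre line of the jaws, within the pads' length; the fingertips stand 25 mm ahead of it and the grasp point (between the pads) lies 6 mm ahead of it (nose_length is the distance from the TCP to the fingertips, in mm); z points along the fingers, y is the direction in which the jaws open and shut (so a half turn about z gives the same grasp; the last joint's range is limited). The gripper opens to 85 mm and grips with 20 to 120 N. Pads are 22 mm wide; open, the fingers measure 114 mm over their backs; the gripper's body (76 mm by 85 mm) begins 54 mm behind the grasp point. The pads swing forward as they close: fully open they stand 13 mm farther back than shut.
Start: joints at [70.474, 18.312, 89.639, -0, 72.044, -1.146], TCP at [181.314, 545.678, 256.338] pointing down, gripper open.
Joint ranges: [-177.97, 177.97], [-48.28, 115.42], [12.27, 149.76], [-77.06, 257.06], [2.81, 150.46], [-146.56, 146.56]. Speed limits (degrees/s): [147.25, 147.25, 180, 180, 180, 180].

### API

Orientations are given as [roll, pitch, yaw] about the fixed x, y, z axes, in that order (R = Rz(yaw) Ry(pitch) Rx(roll)).
In Python, from workcell import * gives the robot as it stands.
- The arm moves only by the shell command python3 -m crank 'ROWS'. ROWS is JSON, a list of rows, each an object with "claw": the opening, from 0 (shut) to 1 (fully open); "translation": the shift along the tool's x, y, z in mm, a list of three; "rot": the turn, a rotation vector about the tool's x, y, z in degrees, a list of three. A call has 1 to 10 rows; each row is the pose to reach, as a shift and turn from the pose measured when the call began, along the tool's axes at that moment; what a row does not reach only later rows make up. A row lasts 1/10 s, in which the tool goes at most 50 mm and 8.59 degrees, less where a joint would pass 70% of its speed; a pose out of reach is approached as far as the arm can. A call with a gripper value outside its range is refused whole. The fingers move at their own pace and stop on an object; the grip force is fixed at half the most. Time passes only in rows, so rows that repeat a pose let the fingers close. It gives the time, the measured TCP pose, the force and the opening at its end, in the units of the state.
- read_state(): the state, without advancing time (a new reading comes with each control period).
- snapshot(name): name is "scene" or "top" or "wrist"; returns a dict with "img" (480x640x3 uint8, red, green, blue), "mtx" (3x3 intrinsics, pixels), "origin" and "rotation" of the camera in the world; the wrist camera has in their place "tool_from_camera" (4x4, takes a point from camera to tool coordinates, whose origin is the TCP and whose axes are the flange's). Camera axes: x right, y up, looking along -z (the intrinsics and any distortion apply to the point x, -y, -z); pixel columns grow to the right and rows downward; lengths in mm; the calibration is good to about 2 mm. The wrist camera is an equidistant fisheye: a pixel r from the principal point sees the ray r / f radians off the axis. A picture is of the moment at which its call begins: read the wrist's pose just before it. There is no depth.
- sign_off(): hands the job in, once; it reports no verdict.
Trained networks look in the newest picture that a camera, given by its name, has taken for a name from the list of things; names that differ only in an ending like _2 or _b are one class to them, and where a whole thing is asked for, a point or a joint stands for the part that bears it (a point fixed in the world has none). Each returns a list of dicts, best first, with "p" (0 to 1); they miss things now and then, are a little off and sometimes report something else, mostly with a low value. They report only what shows in the picture. A call takes as long as a camera call. They do not tell look-alikes from the thing itself.
- trace(camera, thing): "region" (480x640 bool, what is visible of it) and "box" ([left, top, width, height] in pixels, round what is visible of it).
The state is a dict: "clock": time; "joints": joint angles; "dq": joint speeds; "tau": joint torques, N m; "ee_pos": TCP position; "eef_rot": TCP orientation; "contact_force": force on the tool from outside, world axes, zero at the start; "wrist_torque": the same for the moment, N m; "finger_gap": finger opening in mm.
Only numpy, scipy, OpenCV 4.12 (cv2) and the standard library are available. Lean on these libraries where they do the work, as an engineer would, in place of code of your own. Each camera call takes 0.05 s, during which the arm holds its last target.

## Working session

There is one attempt and no reset: what is moved stays moved. The work goes in short steps, Python scripts to look and compute and a shell command to move; the robot and the scene stay as the last step left them, time stands still between calls to the robot, and variables do not carry over. Pictures are saved under pics/ and viewed, and the job is handed in when it is done.

```bash
mkdir -p pics; ls; cat > h.py <<'E'
from workcell import *
import numpy as np, cv2
def save(name,fn):
    s=snapshot(name); cv2.imwrite('pics/'+fn,s['img'][:,:,::-1]); return s
def pix2world(s,u,v,z):
    K=np.array(s['mtx']);R=np.array(s['rotation']);o=np.array(s['origin'])
    d=np.linalg.inv(K)@np.array([u,v,1.]); d=R@np.array([d[0],-d[1],-d[2]])
    return o+d*(z-o[2])/d[2]
def world2pix(s,P):
    K=np.array(s['mtx']);R=np.array(s['rotation']);o=np.array(s['origin'])
    c=R.T@(np.array(P)-o); q=K@np.array([c[0],-c[1],-c[2]]); return q[:2]/q[2]
E
python3 - <<'E'
from h import *
print(read_state())
for c in ['scene','top','wrist']:
    s=save(c,c+'0.png'); print(c,{k:np.round(v,3).tolist() for k,v in s.items() if k!='img'})
E
```

```text
pics
{'clock': 0.0, 'joints': array([ 7.04729110e+01,  1.83516575e+01,  8.97082009e+01, -1.42505830e-03,
        7.20442676e+01, -1.14545220e+00]), 'dq': array([0.01079381, 0.00376123, 0.02419203, 0.07778076, 0.01467617,
       0.01394582]), 'tau': array([-2.58819227e-04, -4.15537047e+01, -2.34165752e+01,  1.00731302e-04,
        8.13964958e-03, -9.76545351e-06]), 'ee_pos': array([181.17520617, 545.23965347, 255.46989899]), 'eef_rot': array([-1.79895868e+02, -7.26958707e-04,  1.61618803e+02]), 'contact_force': array([-1.16880843,  0.45131303, -0.87466001]), 'wrist_torque': array([ 0.01494281, -0.01562965,  0.03906747]), 'finger_gap': 85.5340835262537}
scene {'mtx': [[594.776, 0.0, 316.811], [0.0, 594.776, 243.363], [0.0, 0.0, 1.0]], 'origin': [-97.253, -571.12, 1116.307], 'rotation': [41.909, 1.036, -44.171]}
top {'mtx': [[496.469, 0.0, 326.463], [0.0, 496.469, 246.639], [0.0, 0.0, 1.0]], 'origin': [449.057, 114.055, 1158.143], 'rotation': [5.651, -0.336, -91.038]}
wrist {'mtx': [[371.648, 0.0, 317.195], [0.0, 371.648, 243.756], [0.0, 0.0, 1.0]], 'tool_from_camera': [[0.001, 0.965, 0.263, 66.718], [1.0, -0.001, 0.001, 0.088], [0.002, 0.263, -0.965, -117.27], [0.0, 0.0, 0.0, 1.0]]}
```

```bash
cat > h.py <<'E'
from workcell import *
import numpy as np, cv2
from scipy.spatial.transform import Rotation as Ro
def rot(r): return Ro.from_euler('xyz',r,degrees=True).as_matrix()
def save(name,fn):
    s=snapshot(name); cv2.imwrite('pics/'+fn,s['img'][:,:,::-1]); return s
def pix2world(s,u,v,z):
    K=np.array(s['mtx']);R=rot(s['rotation']);o=np.array(s['origin'])
    d=np.linalg.inv(K)@np.array([u,v,1.]); d=R@np.array([d[0],-d[1],-d[2]])
    return o+d*(z-o[2])/d[2]
def world2pix(s,P):
    K=np.array(s['mtx']);R=rot(s['rotation']);o=np.array(s['origin'])
    c=R.T@(np.array(P)-o); q=K@np.array([c[0],-c[1],-c[2]]); return q[:2]/q[2]
E
python3 - <<'E'
from h import *
s=snapshot('top')
for t in ['dock','tray','logger_a','key_a_top','tab_a_top','standby_top','flask_100','beaker_100']:
    for d in trace('top',t):
        m=d['region']; v,u=np.nonzero(m)
        print(t,round(d['p'],2),d['box'],u.mean().round(1),v.mean().round(1),pix2world(s,u.mean(),v.mean(),0).round(0), cv2.minAreaRect(np.stack([u,v],1).astype(np.float32)))
E
```

```text
dock 0.66 [193.1, 223.2, 115.6, 91.0] 253.0 267.5 [518. 277.   0.] ((248.5, 267.0), (90.0, 111.0), 90.0)
dock 0.59 [199.4, 246.4, 26.0, 46.2] 210.3 268.5 [517. 377.   0.] ((210.5, 268.5), (43.0, 21.0), 90.0)
dock 0.32 [236.0, 249.4, 24.4, 42.3] 247.1 268.8 [515. 291.   0.] ((247.0, 268.5), (43.0, 20.0), 90.0)
dock 0.21 [205.2, 298.3, 13.8, 13.3] 211.4 303.5 [436. 374.   0.] ((211.5, 303.5), (11.0, 15.0), 90.0)
tray 0.56 [337.1, 197.9, 59.8, 113.4] 369.2 253.3 [546.   5.   0.] ((369.0560302734375, 253.3814697265625), (55.1049690246582, 112.79051208496094), 3.4893248081207275)
logger_a 0.97 [402.1, 145.7, 51.4, 42.4] 427.0 164.0 [ 757. -138.    0.] ((427.0324401855469, 163.7946014404297), (21.027137756347656, 43.96583557128906), 53.97262954711914)
logger_a 0.92 [202.5, 249.0, 21.4, 44.2] 210.5 268.3 [518. 376.   0.] ((211.0, 268.5), (22.0, 43.0), 0.0)
logger_a 0.73 [235.6, 247.1, 22.8, 46.7] 246.7 268.4 [516. 292.   0.] ((246.49996948242188, 268.5), (44.99999237060547, 20.999996185302734), 90.0)
logger_a 0.4 [236.5, 299.0, 21.7, 7.4] 248.0 303.2 [435. 289.   0.] ((248.0, 303.5), (11.0,
[... 645 characters left out ...]
0. -114.    0.] ((422.75006103515625, 332.2500305175781), (28.284271240234375, 24.748737335205078), 45.0)
standby_top 0.55 [280.6, 227.9, 9.4, 6.4] 284.3 232.3 [599. 204.   0.] ((284.5, 232.0), (8.0, 7.0), 90.0)
flask_100 0.68 [441.4, 287.0, 31.4, 28.0] 456.3 300.7 [ 432. -194.    0.] ((456.00006103515625, 301.0000305175781), (28.284271240234375, 26.870054244995117), 45.0)
beaker_100 0.85 [405.0, 323.7, 36.4, 21.2] 422.9 333.0 [ 359. -114.    0.] ((422.75006103515625, 332.7500305175781), (28.991378784179688, 24.041629791259766), 45.0)
beaker_100 0.74 [203.1, 278.4, 13.2, 10.0] 208.8 281.1 [488. 380.   0.] ((208.75003051757812, 281.2500305175781), (8.485280990600586, 9.192388534545898), 45.0)
```

View pics/top0.png

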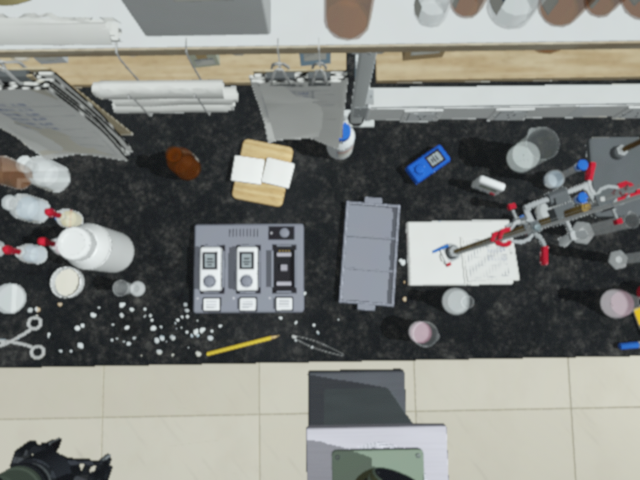

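View pics/scene0.png

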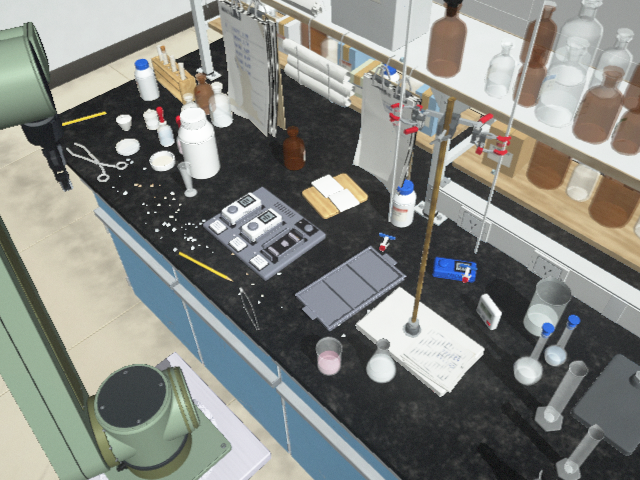

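View pics/wrist0.png

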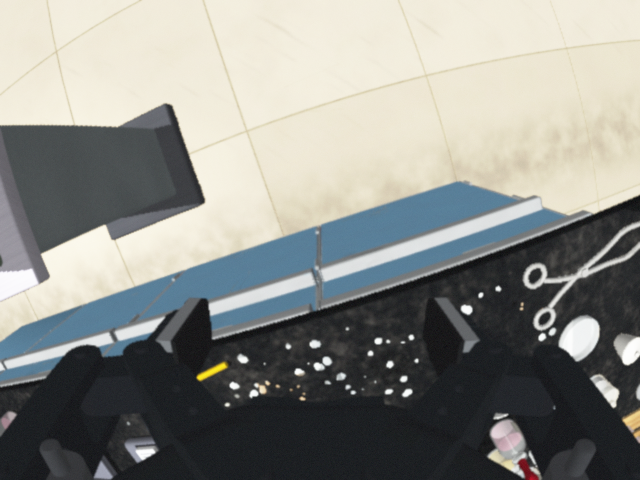

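```bash
python3 - <<'E'
from h import *
s=snapshot('top')
for n,u,v,z in [('tabA',211.6,303.6,31),('tabB',247.8,303.4,31),('tabC',283.4,303.4,31),('stby',284.5,232.3,29),('keyA',208.7,281,57),('dockTL',194.5,224.5,22),('dockTR',302.5,224,22),('logA',211,268.5,50),('logB',246.6,268.5,50)]:
    print(n,pix2world(s,u,v,z).round(1))
im=s['img'][185:325,180:410]; cv2.imwrite('pics/crop1.png',cv2.resize(im[:,:,::-1],None,fx=3.4,fy=3.4,interpolation=cv2.INTER_CUBIC))
for d in trace('top','tray')[:1]:
    cnt,_=cv2.findContours(d['region'].astype(np.uint8),cv2.RETR_EXTERNAL,cv2.CHAIN_APPROX_NONE)
    c=max(cnt,key=len)[:,0,:]; w=np.array([pix2world(s,u,v,12)[:2] for u,v in c]); print(cv2.minAreaRect(w.astype(np.float32)))
E
```

```text
tabA [436.1 366.5  31. ]
tabB [435. 285.  31.]
tabC [433.6 204.8  31. ]
stby [595.3 200.9  29. ]
keyA [486.1 367.3  57. ]
dockTL [618.  408.7  22. ]
dockTR [614.8 159.7  22. ]
logA [514.1 363.9  50. ]
logB [512.7 284.6  50. ]
((546.4290161132812, 6.2151336669921875), (127.02677154541016, 261.2311706542969), 84.85673522949219)
```

View pics/crop1.png

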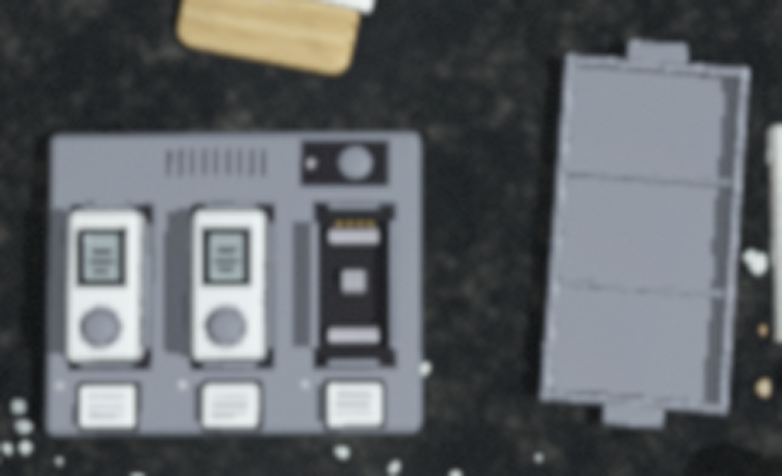

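```bash
cat >> h.py <<'E'
def to(x,y,z,yaw):
    s=read_state(); R=rot(s['eef_rot']); Rt=rot([180,0,yaw])
    print('pos',s['ee_pos'].round(2),'rot',s['eef_rot'].round(2),'F',s['contact_force'].round(2),'gap',round(s['finger_gap'],1),'t',round(s['clock'],2))
    d=R.T@(np.array([x,y,z])-s['ee_pos']); rv=Ro.from_matrix(R.T@Rt).as_rotvec(degrees=True)
    print('shift',d.round(1),'rot',rv.round(2))
O=np.array([514.5,284.,0]); PSI=-1.0
def dock(x,y,z=0): return O+rot([0,0,PSI])@np.array([x,y,z])
def fish2world(s,st,u,v,z):
    K=np.array(s['mtx']); x=(u-K[0,2])/K[0,0]; y=(v-K[1,2])/K[1,1]; r=np.hypot(x,y)
    d=np.array([np.sin(r)*x/r,-np.sin(r)*y/r,-np.cos(r)]); T=np.array(s['tool_from_camera'])
    R=rot(st['eef_rot']); o=R@T[:3,3]+st['ee_pos']; d=R@T[:3,:3]@d
    return o+d*(z-o[2])/d[2]
def world2fish(s,st,P):
    T=np.array(s['tool_from_camera']);R=rot(st['eef_rot'])
    c=T[:3,:3].T@(R.T@(np.array(P)-st['ee_pos'])-T[:3,3]); c=np.array([c[0],-c[1],-c[2]])
    th=np.arctan2(np.hypot(c[0],c[1]),c[2]); n=c[:2]/np.hypot(c[0],c[1]); K=np.array(s['mtx'])
    return K[:2,2]+K[0,0]*th*n
E
python3 - <<'E'
from h import *
k=dock(-28,82); print(k); to(k[0],k[1],200,179)
E
```

```text
[487.93536186 366.47617838   0.        ]
pos [181.31 545.66 256.35] rot [179.99   0.   161.62] F [0.05 0.23 0.01] gap 85.5 t 0.7
shift [-347.5  -73.4   56.4] rot [  0.     0.   -17.38]
```

```bash
python3 -m crank '[{"claw":0,"translation":[-40,-8,6],"rot":[0,0,-4]},{"claw":0,"translation":[-80,-17,13],"rot":[0,0,-9]},{"claw":0,"translation":[-120,-25,20],"rot":[0,0,-13]},{"claw":0,"translation":[-165,-35,27],"rot":[0,0,-17.4]},{"claw":0,"translation":[-210,-44,34],"rot":[0,0,-17.4]},{"claw":0,"translation":[-250,-53,40],"rot":[0,0,-17.4]},{"claw":0,"translation":[-290,-61,47],"rot":[0,0,-17.4]},{"claw":0,"translation":[-320,-68,52],"rot":[0,0,-17.4]},{"claw":0,"translation":[-347.5,-73.4,56],"rot":[0,0,-17.4]},{"claw":0,"translation":[-347.5,-73.4,56],"rot":[0,0,-17.4]}]'
python3 - <<'E'
from h import *
st=read_state()
s=save('wrist','w1.png')
k=dock(-28,82,57); to(k[0],k[1],130,179)
print([ (n,world2fish(s,st,dock(*p)).round(0)) for n,p in dict(keyA=(-28,82,57),keyB=(-28,0,57),stb=(83,-82,29),tabA=(-79.5,82,31),tabB=(-79.5,0,31),tabC=(-79.5,-82,31)).items()])
E
```

```text
clock: 1.7
ee_pos: [490.6, 364.5, 199.5]
eef_rot: [-179.9, 0.0, 178.8]
contact_force: [-0.3, 0.5, 0.0]
finger_gap: 0.0
pos [489.01 365.47 199.8 ] rot [-1.7999e+02 -4.0000e-02  1.7886e+02] F [-1.22 -0.15 -0.3 ] gap -0.3 t 1.75
shift [ 1.   1.  69.8] rot [-0.01 -0.04 -0.14]
[('keyA', array([320., 235.])), ('keyB', array([210., 235.])), ('stb', array([149., 341.])), ('tabA', array([320., 161.])), ('tabB', array([215., 164.])), ('tabC', array([125., 169.]))]
```

View pics/w1.png

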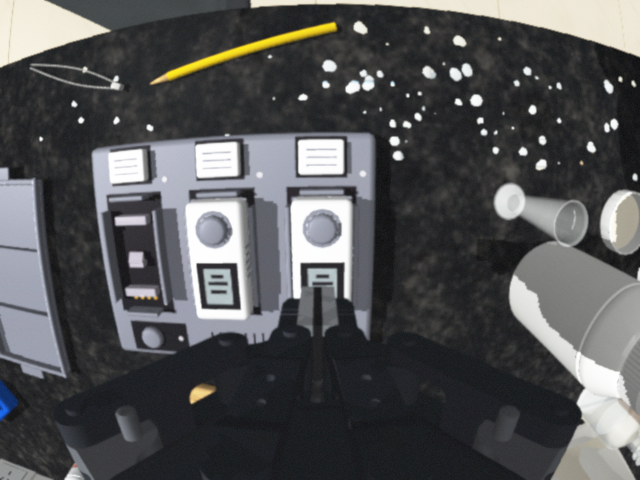

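```bash
python3 - <<'E'
from h import *
from scipy.optimize import least_squares
st=read_state(); s=save('wrist','w2.png')
im=s['img']; 
obs={}
P=dict(keyA=(-28,82,57),keyB=(-28,0,57),stb=(83,-82,29),tabA=(-79.5,82,31),tabB=(-79.5,0,31),tabC=(-79.5,-82,31))
for n in ['key_a_top','tab_a_top','standby_top']:
    for d in trace('wrist',n):
        v,u=np.nonzero(d['region']); print(n,round(d['p'],2),u.mean().round(1),v.mean().round(1),d['box'])
obs=dict(keyA=(322,229),keyB=(213,229),stb=(152,337),tabA=(321,157),tabB=(219,159),tabC=(129,166))
def dk(p,q): return np.array([p[0],p[1],0])+rot([0,0,p[2]])@np.array(q)
f=lambda p: np.concatenate([world2fish(s,st,dk(p,P[n]))-obs[n] for n in obs])
r=least_squares(f,[514,284,-1]); print(r.x,r.fun.round(1), st['ee_pos'],st['eef_rot'])
cv2.imwrite('pics/w2c.png',cv2.resize(im[130:370,80:400,::-1],None,fx=2.5,fy=2.5,interpolation=cv2.INTER_CUBIC))
E
```

```text
key_a_top 0.96 320.6 230.1 [304.7, 217.4, 33.3, 25.8]
tab_a_top 0.82 319.5 158.9 [296.1, 143.6, 48.5, 32.0]
tab_a_top 0.72 219.1 259.1 [186.7, 196.3, 66.8, 124.5]
standby_top 0.87 151.4 338.1 [141.8, 329.5, 26.1, 21.7]
[509.18078714 287.71468527  -0.73733526] [ 1.7  0.3 -0.6  1.3 -0.8  1.2  1.9 -0.9 -1.  -0.2 -2.3 -1. ] [489.00977897 365.47329102 199.80419416] [-1.79987502e+02 -3.97794530e-02  1.78859456e+02]
```

View pics/w2c.png

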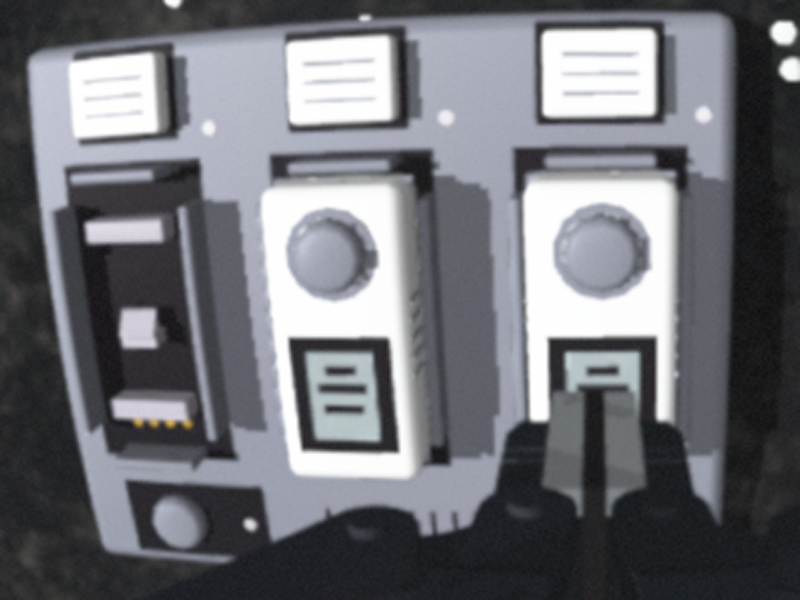

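```bash
sed -i 's/^O=.*/O=np.array([511.5,286.,0]); PSI=-0.9/' h.py
python3 - <<'E'
from h import *
k=dock(-28,82,57);print(k); to(k[0],k[1],97,179.1)
E
```

```text
[484.79145431 368.42968875  57.        ]
pos [487.13 367.08 200.61] rot [179.97  -0.   179.08] F [-0.38 -0.48  0.53] gap 0.1 t 1.95
shift [  2.4   1.3 103.6] rot [ 0.03 -0.   -0.02]
```

```bash
python3 -m crank '[{"claw":0,"translation":[1,1,35],"rot":[0,0,0]},{"claw":0,"translation":[2,1,70],"rot":[0,0,0]},{"claw":0,"translation":[2.4,1.3,95],"rot":[0,0,0]},{"claw":0,"translation":[2.4,1.3,103],"rot":[0,0,0]},{"claw":0,"translation":[2.4,1.3,103],"rot":[0,0,0]},{"claw":0,"translation":[2.4,1.3,103],"rot":[0,0,0]}]'
python3 - <<'E'
from h import *
to(0,0,0,179.1)
st=read_state();s=save('wrist','w3.png')
print(st['ee_pos'])
im=s['img'];cv2.imwrite('pics/w3c.png',cv2.resize(im[130:370,160:480,::-1],None,fx=2.5,fy=2.5,interpolation=cv2.INTER_CUBIC))
for n in ['key_a_top','tab_a_top']:
    for d in trace('wrist',n):
        v,u=np.nonzero(d['region']); print(n,round(d['p'],2),u.mean().round(1),v.mean().round(1),d['box'])
print(world2fish(s,st,dock(-28,82,57)),'tip',world2fish(s,st,st['ee_pos']+[0,0,-25]))
E
```

```text
clock: 2.55
ee_pos: [485.3, 369.4, 99.1]
eef_rot: [179.9, 0.1, 179.1]
contact_force: [0.4, 0.4, 0.8]
finger_gap: -0.3
pos [485.26 369.41  99.07] rot [1.7988e+02 1.2000e-01 1.7912e+02] F [0.44 0.4  0.84] gap -0.3 t 2.55
shift [ 479.7 -377.    97.3] rot [0.12 0.12 0.02]
[485.26273355 369.41257239  99.07205845]
key_a_top 0.75 312.0 278.3 [289.3, 265.8, 50.0, 33.5]
tab_a_top 0.64 313.3 173.0 [280.2, 148.5, 69.9, 51.0]
[314.7890182  291.31856556] tip [316.91250059 307.88083308]
```

View pics/w3c.png

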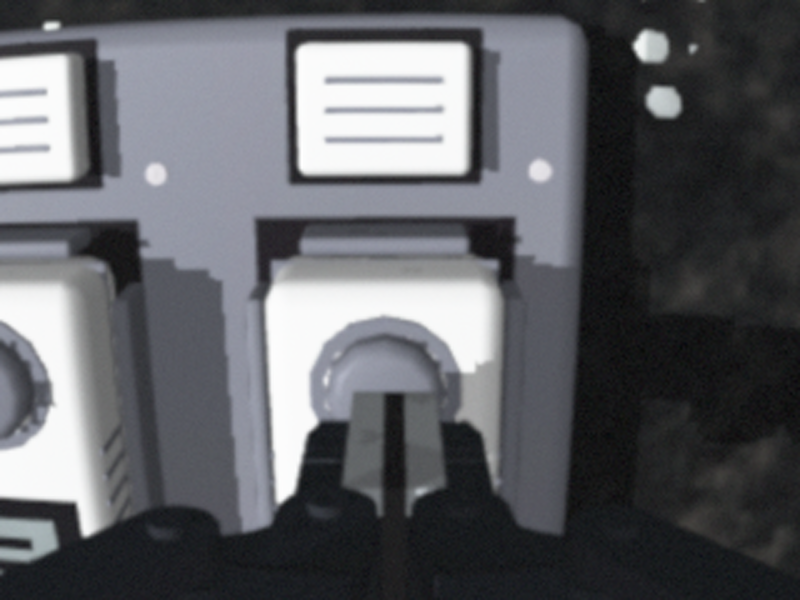

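```bash
python3 - <<'E'
from h import *
st=read_state();s=snapshot('wrist')
R=rot(st['eef_rot'])
for dx in (11,-11,0): print('tip edge',dx,world2fish(s,st,st['ee_pos']+R@[dx,0,25]).round(1))
print('ring',fish2world(s,st,313.6,283,51).round(1),'top edge ring',fish2world(s,st,313.6,257,50).round(1))
print('logger front top edge',fish2world(s,st,313,130+262/2.5,49).round(1), 'expected', dock(-49,82,50).round(1))
print('tab',fish2world(s,st,160+383/2.5,130+109/2.5,31).round(1),'exp',dock(-79.5,82,31).round(1),'edges',fish2world(s,st,160+383/2.5,130+42/2.5,31).round(1),fish2world(s,st,160+383/2.5,130+178/2.5,31).round(1))
print('L/R',fish2world(s,st,160+295/2.5,130+109/2.5,31).round(1),fish2world(s,st,160+472/2.5,130+109/2.5,31).round(1))
E
```

```text
tip edge 11 [317.1 283.7]
tip edge -11 [317.  330.8]
tip edge 0 [317. 308.]
ring [483.3 367.6  51. ] top edge ring [470.6 367.8  50. ]
logger front top edge [460.1 367.7  49. ] expected [463.8 368.8  50. ]
tab [433.2 368.   31. ] exp [433.3 369.2  31. ] edges [419.8 368.2  31. ] [447.1 367.8  31. ]
L/R [432.8 350.5  31. ] [433.4 385.8  31. ]
```

```bash
sed -i 's/^O=.*/O=np.array([511.3,285.,0]); PSI=-0.9/' h.py
python3 - <<'E'
from h import *
to(483.2,367.6,85,179.1)
E
```

```text
pos [485.34 368.96  99.08] rot [1.7988e+02 1.2000e-01 1.7909e+02] F [-0.2  -0.69  0.19] gap -0.0 t 2.75
shift [ 2.1 -1.4 14.1] rot [ 0.12  0.12 -0.01]
```

```bash
python3 -m crank '[{"claw":0,"translation":[2.1,-1.4,6],"rot":[0,0,0]},{"claw":0,"translation":[2.1,-1.4,14],"rot":[0,0,0]},{"claw":0,"translation":[2.1,-1.4,14],"rot":[0,0,0]},{"claw":0,"translation":[2.1,-1.4,14],"rot":[0,0,0]},{"claw":0,"translation":[2.1,-1.4,14],"rot":[0,0,0]}]'
python3 - <<'E'
from h import *
to(483.2,367.6,82,179.1)
E
python3 -m crank '[{"claw":0,"translation":[0,0,1],"rot":[0,0,0]},{"claw":0,"translation":[0,0,1],"rot":[0,0,0]},{"claw":0,"translation":[0,0,1],"rot":[0,0,0]}]'
```

```text
clock: 3.25
ee_pos: [483.4, 367.6, 85.0]
eef_rot: [179.9, 0.1, 179.1]
contact_force: [0.4, -0.2, 0.5]
finger_gap: 0.2
pos [483.35 367.63  85.  ] rot [1.7988e+02 1.2000e-01 1.7908e+02] F [ 0.45 -0.22  0.47] gap 0.2 t 3.25
shift [ 0.2 -0.   3. ] rot [ 0.12  0.12 -0.02]
clock: 3.55
ee_pos: [483.4, 367.7, 84.0]
eef_rot: [179.9, 0.1, 179.1]
contact_force: [-0.3, -0.3, -1.0]
finger_gap: -0.1
```

```bash
for i in 1 2 3 4; do python3 -m crank '[{"claw":0,"translation":[0,0,0.5],"rot":[0,0,0]},{"claw":0,"translation":[0,0,0.5],"rot":[0,0,0]},{"claw":0,"translation":[0,0,0.5],"rot":[0,0,0]}]' | egrep 'ee_pos|contact'; done
```

```text
ee_pos: [483.4, 367.7, 83.6]
contact_force: [-0.9, -0.3, -0.8]
ee_pos: [483.4, 367.7, 83.0]
contact_force: [0.5, 0.0, 1.3]
ee_pos: [483.4, 367.7, 82.6]
contact_force: [-0.1, -0.4, 0.7]
ee_pos: [483.4, 367.7, 82.3]
contact_force: [-2.3, -0.3, 2.3]
```

```bash
for i in 1 2 3; do python3 -m crank '[{"claw":0,"translation":[0,0,0.5],"rot":[0,0,0]},{"claw":0,"translation":[0,0,0.5],"rot":[0,0,0]},{"claw":0,"translation":[0,0,0.5],"rot":[0,0,0]}]' | egrep 'ee_pos|contact'; done
```

```text
ee_pos: [483.4, 367.8, 81.9]
contact_force: [0.5, 0.9, 2.7]
ee_pos: [483.4, 367.7, 81.4]
contact_force: [-1.1, -1.3, 3.2]
ee_pos: [483.4, 367.7, 81.0]
contact_force: [-0.6, -0.9, 4.4]
```

```bash
for i in 1 2 ; do python3 -m crank '[{"claw":0,"translation":[0,0,0.5],"rot":[0,0,0]},{"claw":0,"translation":[0,0,0.5],"rot":[0,0,0]},{"claw":0,"translation":[0,0,0.5],"rot":[0,0,0]}]' | egrep 'ee_pos|contact'; done
```

```text
ee_pos: [483.4, 367.8, 80.6]
contact_force: [-1.2, -1.1, 4.8]
ee_pos: [483.4, 367.8, 80.2]
contact_force: [-0.6, -0.1, 4.5]
```

```bash
for i in 1 2 ; do python3 -m crank '[{"claw":0,"translation":[0,0,0.4],"rot":[0,0,0]},{"claw":0,"translation":[0,0,0.4],"rot":[0,0,0]},{"claw":0,"translation":[0,0,0.4],"rot":[0,0,0]}]' | egrep 'ee_pos|contact'; done
```

```text
ee_pos: [483.4, 367.7, 79.6]
contact_force: [-0.2, -0.4, 3.6]
ee_pos: [483.5, 367.8, 78.9]
contact_force: [-1.3, -0.4, 2.0]
```

```bash
python3 -m crank '[{"claw":0,"translation":[0,0,-8],"rot":[0,0,0]},{"claw":0,"translation":[0,0,-18],"rot":[0,0,0]},{"claw":0,"translation":[0,0,-22],"rot":[0,0,0]},{"claw":0,"translation":[0.5,-25,-22],"rot":[0,0,0]},{"claw":0,"translation":[0.5,-60,-22],"rot":[0,0,0]},{"claw":0,"translation":[0,-82,-22],"rot":[0,0,0]},{"claw":0,"translation":[0,-82,-22],"rot":[0,0,0]},{"claw":0,"translation":[0,-82,-22],"rot":[0,0,0]},{"claw":0,"translation":[0,-82,-22],"rot":[0,0,0]}]'
python3 - <<'E'
from h import *
to(482,285.6,85,179.1)
st=read_state();s=save('wrist','w4.png')
im=s['img'];cv2.imwrite('pics/w4c.png',cv2.resize(im[130:370,160:480,::-1],None,fx=2.5,fy=2.5,interpolation=cv2.INTER_CUBIC))
E
```

```text
clock: 7.75
ee_pos: [482.5, 286.7, 101.1]
eef_rot: [179.8, 0.2, 179.1]
contact_force: [-1.6, -0.4, 0.4]
finger_gap: -0.1
pos [482.51 286.69 101.08] rot [179.81   0.19 179.11] F [-1.55 -0.35  0.37] gap -0.1 t 7.75
shift [ 0.5 -1.1 16.1] rot [0.19 0.19 0.01]
```

View pics/w4c.png

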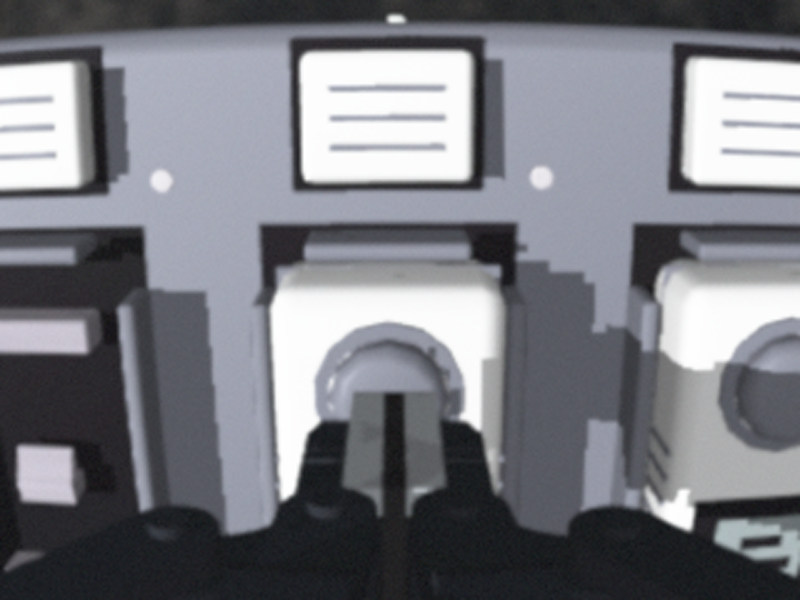

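```bash
python3 -m crank '[{"claw":0,"translation":[1.2,-0.8,8],"rot":[0,0,0]},{"claw":0,"translation":[1.2,-0.8,16],"rot":[0,0,0]},{"claw":0,"translation":[1.2,-0.8,17.5],"rot":[0,0,0]},{"claw":0,"translation":[1.2,-0.8,17.5],"rot":[0,0,0]},{"claw":0,"translation":[1.2,-0.8,17.5],"rot":[0,0,0]}]'
for i in 1 2 3 4; do python3 -m crank '[{"claw":0,"translation":[0,0,0.6],"rot":[0,0,0]},{"claw":0,"translation":[0,0,0.6],"rot":[0,0,0]},{"claw":0,"translation":[0,0,0.6],"rot":[0,0,0]}]' | egrep 'ee_pos|contact'; done
```

```text
clock: 8.3
ee_pos: [481.2, 286.0, 83.2]
eef_rot: [179.8, 0.2, 179.1]
contact_force: [0.4, -0.2, 0.1]
finger_gap: 0.2
ee_pos: [481.3, 286.1, 82.8]
contact_force: [0.4, 0.2, 0.4]
ee_pos: [481.3, 286.1, 82.3]
contact_force: [0.1, -0.2, 1.6]
ee_pos: [481.3, 286.1, 81.9]
contact_force: [-1.4, -1.6, 2.5]
ee_pos: [481.3, 286.1, 81.3]
contact_force: [-0.9, -0.3, 3.2]
```

```bash
for i in 1 2 3; do python3 -m crank '[{"claw":0,"translation":[0,0,0.5],"rot":[0,0,0]},{"claw":0,"translation":[0,0,0.5],"rot":[0,0,0]},{"claw":0,"translation":[0,0,0.5],"rot":[0,0,0]}]' | egrep 'ee_pos|contact'; done
```

```text
ee_pos: [481.3, 286.1, 80.9]
contact_force: [-1.4, -0.5, 4.9]
ee_pos: [481.3, 286.1, 80.5]
contact_force: [-2.0, 0.1, 4.9]
ee_pos: [481.3, 286.1, 80.0]
contact_force: [-1.5, -0.7, 4.0]
```

```bash
for i in 1 2; do python3 -m crank '[{"claw":0,"translation":[0,0,0.4],"rot":[0,0,0]},{"claw":0,"translation":[0,0,0.4],"rot":[0,0,0]},{"claw":0,"translation":[0,0,0.4],"rot":[0,0,0]}]' | egrep 'ee_pos|contact'; done
```

```text
ee_pos: [481.3, 286.1, 79.5]
contact_force: [-0.2, -0.8, 3.3]
ee_pos: [481.3, 286.1, 78.8]
contact_force: [-0.3, -0.3, 1.2]
```

```bash
python3 -m crank '[{"claw":0,"translation":[0,0,-10],"rot":[0,0,0]},{"claw":0,"translation":[0,0,-20],"rot":[0,0,0]},{"claw":0,"translation":[25,0,-20],"rot":[0,0,0]},{"claw":0,"translation":[51,0,-20],"rot":[0,0,0]},{"claw":0,"translation":[51,0,-5],"rot":[0,0,0]},{"claw":0,"translation":[51,0,15],"rot":[0,0,0]},{"claw":0,"translation":[51,0,20],"rot":[0,0,0]},{"claw":0,"translation":[51,0,20],"rot":[0,0,0]},{"claw":0,"translation":[51,0,20],"rot":[0,0,0]}]'
for i in 1 2 3; do python3 -m crank '[{"claw":0,"translation":[0,0,1],"rot":[0,0,0]},{"claw":0,"translation":[0,0,2],"rot":[0,0,0]},{"claw":0,"translation":[0,0,2],"rot":[0,0,0]}]' | egrep 'ee_pos|contact'; done
```

```text
clock: 11.9
ee_pos: [431.1, 287.2, 59.4]
eef_rot: [179.8, 0.3, 179.1]
contact_force: [1.6, -0.2, 0.0]
finger_gap: 0.4
ee_pos: [431.3, 287.3, 57.7]
contact_force: [-0.8, 0.1, 1.1]
ee_pos: [431.4, 287.4, 55.8]
contact_force: [-0.2, -0.2, 1.8]
ee_pos: [431.4, 287.4, 53.9]
contact_force: [-0.5, -0.2, 2.5]
```

```bash
for i in 1 2 3; do python3 -m crank '[{"claw":0,"translation":[0,0,1],"rot":[0,0,0]},{"claw":0,"translation":[0,0,1.5],"rot":[0,0,0]},{"claw":0,"translation":[0,0,1.5],"rot":[0,0,0]}]' | egrep 'ee_pos|contact'; done
python3 - <<'E'
from h import *
save('wrist','w5.png')
E
```

```text
ee_pos: [431.4, 287.4, 52.4]
contact_force: [-0.8, -0.3, 4.5]
ee_pos: [431.4, 287.4, 50.8]
contact_force: [-1.1, 0.1, 4.7]
ee_pos: [431.4, 287.4, 50.0]
contact_force: [-2.6, -2.2, 10.4]
```

View pics/w5.png

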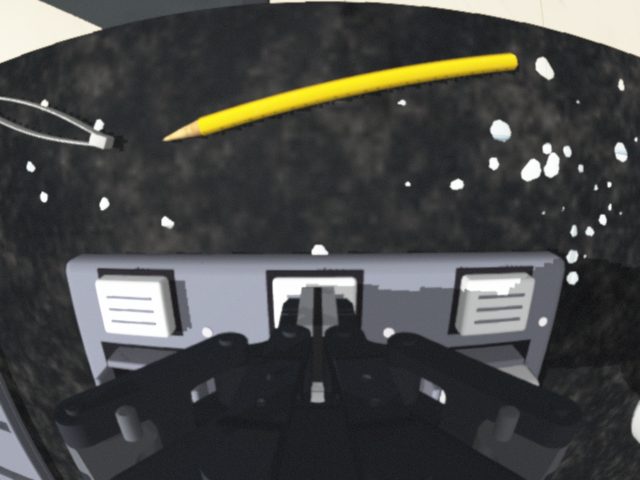

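```bash
python3 -m crank '[{"claw":0,"translation":[0,0,-8],"rot":[0,0,0]},{"claw":0,"translation":[0,0,-20],"rot":[0,0,0]},{"claw":0,"translation":[0,30,-20],"rot":[0,0,0]},{"claw":0,"translation":[0,60,-20],"rot":[0,0,0]},{"claw":0,"translation":[0,81,-18],"rot":[0,0,0]},{"claw":0,"translation":[0,81,-10],"rot":[0,0,0]},{"claw":0,"translation":[0,81,-6],"rot":[0,0,0]},{"claw":0,"translation":[0,81,-5],"rot":[0,0,0]},{"claw":0,"translation":[0,81,-4],"rot":[0,0,0]},{"claw":0,"translation":[0,81,-4],"rot":[0,0,0]}]'
for i in 1 2 3; do python3 -m crank '[{"claw":0,"translation":[0,0,1],"rot":[0,0,0]},{"claw":0,"translation":[0,0,1.5],"rot":[0,0,0]},{"claw":0,"translation":[0,0,1.5],"rot":[0,0,0]}]' | egrep 'ee_pos|contact'; done
```

```text
clock: 14.75
ee_pos: [432.3, 367.6, 54.5]
eef_rot: [179.8, 0.2, 179.1]
contact_force: [-1.9, 0.3, 2.8]
finger_gap: 0.2
ee_pos: [432.4, 367.5, 53.2]
contact_force: [-2.1, 0.0, 4.8]
ee_pos: [432.4, 367.4, 51.6]
contact_force: [-1.2, 1.1, 4.2]
ee_pos: [432.4, 367.5, 50.1]
contact_force: [-1.4, 1.5, 4.9]
```

```bash
python3 -m crank '[{"claw":0,"translation":[0,0,1],"rot":[0,0,0]},{"claw":0,"translation":[0,0,1.3],"rot":[0,0,0]},{"claw":0,"translation":[0,0,1.3],"rot":[0,0,0]}]' | egrep 'ee_pos|contact'
python3 -m crank '[{"claw":0,"translation":[0,0,-20],"rot":[0,0,0]},{"claw":0,"translation":[0,0,-60],"rot":[0,0,0]},{"claw":0.2,"translation":[0,0,-100],"rot":[0,0,0]},{"claw":0.8,"translation":[-20,0,-120],"rot":[0,0,0]},{"claw":0.8,"translation":[-20,0,-120],"rot":[0,0,0]},{"claw":0.8,"translation":[-20,0,-120],"rot":[0,0,0]}]'
python3 - <<'E'
from h import *
st=read_state();s=save('wrist','w6.png');print(st['ee_pos'],st['eef_rot'],st['finger_gap'])
for n in ['logger_a']:
    for d in trace('wrist',n):
        v,u=np.nonzero(d['region']); print(n,round(d['p'],2),u.mean().round(1),v.mean().round(1),d['box'])
E
```

```text
ee_pos: [432.5, 367.5, 50.0]
contact_force: [-4.0, -0.5, 11.3]
clock: 16.55
ee_pos: [451.6, 366.0, 169.1]
eef_rot: [179.8, 0.2, 179.0]
contact_force: [-0.3, 1.1, -1.1]
finger_gap: 58.2
[451.61459244 366.02479513 169.06713311] [179.84975852   0.22401632 179.04269665] 58.17269967310065
logger_a 0.97 204.7 292.7 [173.9, 256.2, 76.6, 130.4]
logger_a 0.7 3.5 427.9 [0.5, 416.1, 12.3, 24.8]
logger_a 0.67 321.8 321.3 [288.4, 257.7, 69.1, 133.0]
```

View pics/w6.png

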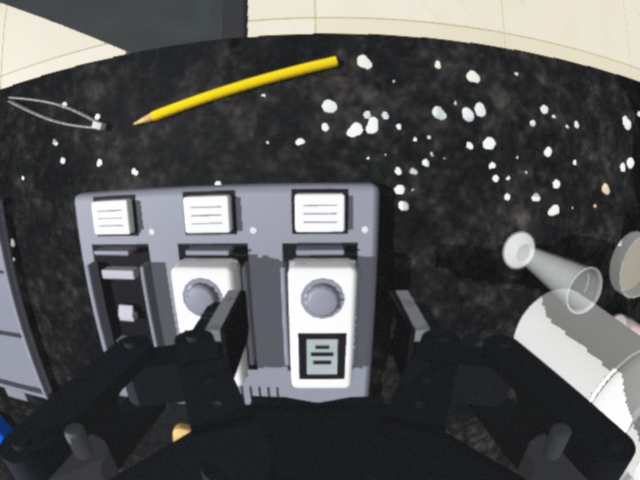

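```bash
python3 - <<'E'
from h import *
to(511.5,367.5,66,179.1)
st=read_state(); s=snapshot('wrist')
from scipy.optimize import least_squares
# edges of logger A at front-top corners vs z
for z in (50,60): print(z,fish2world(s,st,289,290,z).round(1),fish2world(s,st,356,290,z).round(1),'front',fish2world(s,st,322,259,z).round(1),'rear',fish2world(s,st,322,386,z).round(1),'key',fish2world(s,st,321,299,z+5).round(1))
E
```

```text
pos [450.58 365.74 167.93] rot [1.7995e+02 9.0000e-02 1.7908e+02] F [ 0.12 -1.01 -0.78] gap 68.5 t 16.65
shift [-60.7   2.6 102. ] rot [ 0.05  0.09 -0.02]
50 [480.5 346.   50. ] [481.2 391.9  50. ] front [458.5 368.8  50. ] rear [562.4 367.8  50. ] key [485.3 367.8  55. ]
60 [476.4 346.9  60. ] [477.1 390.8  60. ] front [455.4 368.7  60. ] rear [554.8 367.8  60. ] key [480.9 367.8  65. ]
```

```bash
python3 -m crank '[{"claw":0.8,"translation":[-30,2,20],"rot":[0,0,0]},{"claw":0.8,"translation":[-59.5,2.3,45],"rot":[0,0,0]},{"claw":0.8,"translation":[-59.5,2.3,70],"rot":[0,0,0]},{"claw":0.8,"translation":[-59.5,2.3,75],"rot":[0,0,0]},{"claw":0.8,"translation":[-59.5,2.3,75],"rot":[0,0,0]}]'
python3 - <<'E'
from h import *
st=read_state();s=save('wrist','w7.png');print(st['ee_pos'],st['eef_rot'],st['finger_gap'])
to(509.5,368,66,179.1)
E
```

```text
clock: 17.2
ee_pos: [508.8, 366.6, 91.2]
eef_rot: [-179.9, -0.1, 179.1]
contact_force: [-0.1, 0.4, 0.9]
finger_gap: 68.1
[508.77954487 366.64240816  91.2363376 ] [-1.79906406e+02 -1.28716169e-01  1.79106391e+02] 68.0961603716585
pos [509.44 367.26  92.72] rot [1.7999e+02 1.0000e-02 1.7912e+02] F [ 0.81 -0.05 -0.19] gap 68.2 t 17.25
shift [-0.   0.7 26.7] rot [0.01 0.01 0.02]
```

View pics/w7.png

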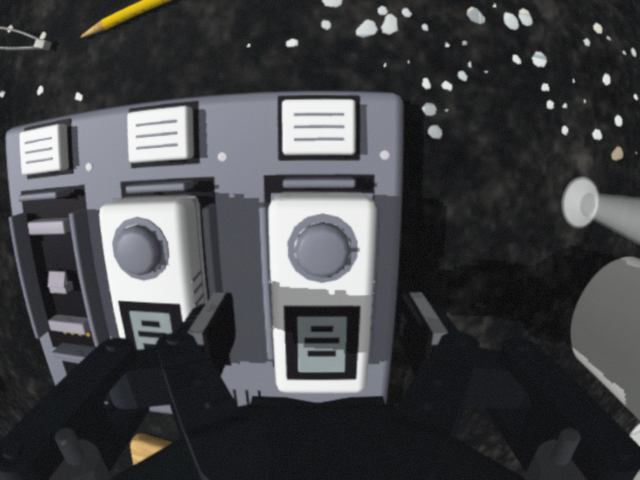

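```bash
python3 -m crank '[{"claw":0.8,"translation":[0,0.7,10],"rot":[0,0,0]},{"claw":0.8,"translation":[0,0.7,20],"rot":[0,0,0]},{"claw":0.8,"translation":[0,0.7,26.5],"rot":[0,0,0]},{"claw":0.8,"translation":[0,0.7,26.5],"rot":[0,0,0]},{"claw":0.4,"translation":[0,0.7,26.5],"rot":[0,0,0]},{"claw":0.4,"translation":[0,0.7,26.5],"rot":[0,0,0]},{"claw":0.3,"translation":[0,0.7,26.5],"rot":[0,0,0]},{"claw":0.3,"translation":[0,0.7,26.5],"rot":[0,0,0]},{"claw":0.3,"translation":[0,0.7,26.5],"rot":[0,0,0]}]'
python3 - <<'E'
from h import *
st=read_state();s=save('wrist','w8.png')
E
```

```text
clock: 18.15
ee_pos: [509.7, 368.1, 66.6]
eef_rot: [180.0, 0.1, 179.1]
contact_force: [0.2, 0.9, 1.7]
finger_gap: 44.5
```

View pics/w8.png

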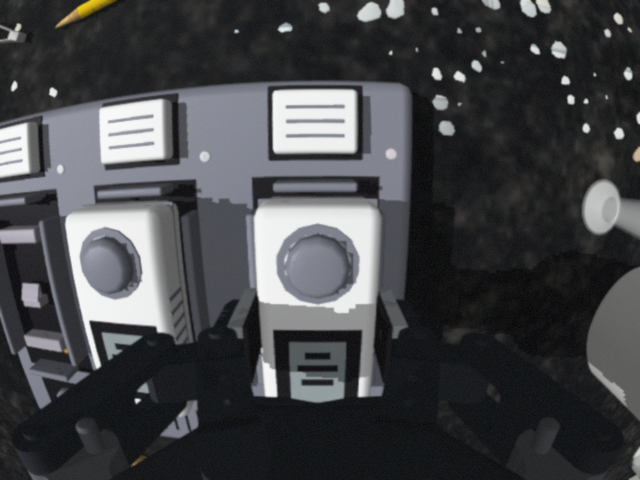

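```bash
python3 -m crank '[{"claw":0,"translation":[0,0,0],"rot":[0,0,0]},{"claw":0,"translation":[0,0,-8],"rot":[0,0,0]},{"claw":0,"translation":[0,0,-20],"rot":[0,0,0]},{"claw":0,"translation":[0,0,-40],"rot":[0,0,0]},{"claw":0,"translation":[0,0,-60],"rot":[0,0,0]},{"claw":0,"translation":[0,0,-75],"rot":[0,0,0]},{"claw":0,"translation":[0,0,-80],"rot":[0,0,0]},{"claw":0,"translation":[0,0,-80],"rot":[0,0,0]}]'
python3 - <<'E'
from h import *
s=save('top','t2.png')
cv2.imwrite('pics/t2c.png',cv2.resize(s['img'][120:360,160:480,::-1],None,fx=2.5,fy=2.5,interpolation=cv2.INTER_CUBIC))
for d in trace('top','tray')[:1]:
    cnt,_=cv2.findContours(d['region'].astype(np.uint8),cv2.RETR_EXTERNAL,cv2.CHAIN_APPROX_NONE)
    c=max(cnt,key=len)[:,0,:]; w=np.array([pix2world(s,u,v,12)[:2] for u,v in c]); print(d['p'],d['box'],cv2.minAreaRect(w.astype(np.float32)))
E
```

```text
clock: 19.0
ee_pos: [509.9, 368.3, 147.7]
eef_rot: [179.9, 0.1, 179.1]
contact_force: [-0.0, -0.2, -2.1]
finger_gap: 44.6
0.89 [352.9, 207.6, 54.3, 110.2] ((528.1925659179688, -17.87444305419922), (260.43463134765625, 126.48702239990234), 0.12456256151199341)
```

View pics/t2c.png

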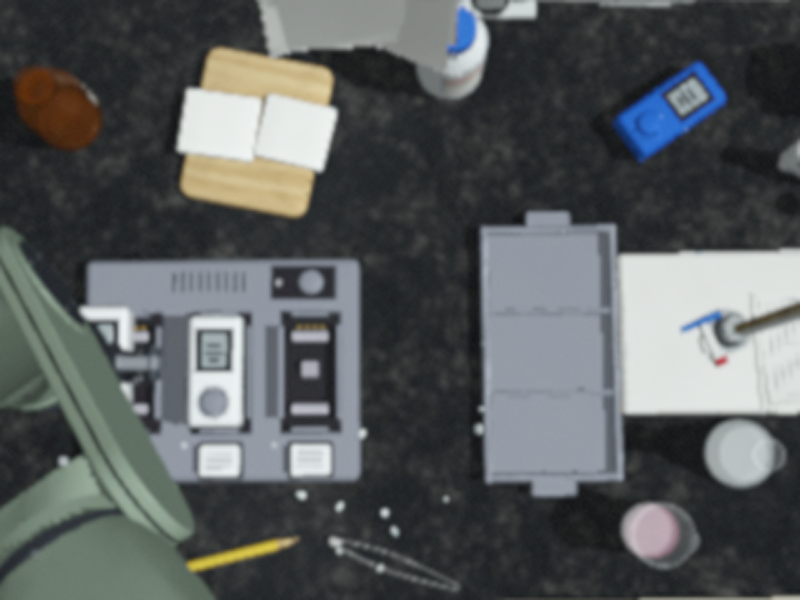

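```bash
python3 - <<'E'
from h import *
to(601.5,-17,148,90); print(read_state()['joints'].round(1))
E
```

```text
pos [509.18 367.78 145.95] rot [-1.7999e+02 -1.0000e-02  1.7911e+02] F [ 0.13 -0.74 -1.  ] gap 44.5 t 19.1
shift [ -98.3 -383.3   -2. ] rot [-1.000e-02 -0.000e+00  8.911e+01]
[ 34.8  27.8  91.3   0.   60.9 -54.3]
```

```bash
python3 -m crank '[{"claw":0,"translation":[-8,-25,-5],"rot":[0,0,6]},{"claw":0,"translation":[-16,-60,-5],"rot":[0,0,13]},{"claw":0,"translation":[-26,-100,-5],"rot":[0,0,21]},{"claw":0,"translation":[-36,-140,-5],"rot":[0,0,29]},{"claw":0,"translation":[-46,-180,-5],"rot":[0,0,37]},{"claw":0,"translation":[-56,-220,-5],"rot":[0,0,45]},{"claw":0,"translation":[-66,-260,-5],"rot":[0,0,53]},{"claw":0,"translation":[-76,-300,-5],"rot":[0,0,61]},{"claw":0,"translation":[-86,-325,-5],"rot":[0,0,69]},{"claw":0,"translation":[-92,-340,-5],"rot":[0,0,75]}]'
python3 - <<'E'
from h import *
to(601.5,-17,148,90)
E
```

```text
clock: 20.1
ee_pos: [595.9, 23.9, 149.8]
eef_rot: [-179.9, 0.0, 103.7]
contact_force: [-0.3, 1.8, -2.0]
finger_gap: 44.6
pos [595.86  23.93 149.81] rot [-179.88    0.    103.71] F [-0.31  1.76 -1.96] gap 44.6 t 20.1
shift [-41.1  -4.2   1.8] rot [-0.12  0.02 13.71]
```

```bash
python3 -m crank '[{"claw":0,"translation":[-20,-2,0],"rot":[0,0,7]},{"claw":0,"translation":[-41,-4,1],"rot":[0,0,13.7]},{"claw":0,"translation":[-41,-4,1],"rot":[0,0,13.7]},{"claw":0,"translation":[-41,-4,1],"rot":[0,0,13.7]},{"claw":0,"translation":[-41,-4,1],"rot":[0,0,13.7]}]'
python3 - <<'E'
from h import *
st=read_state();s=save('wrist','w9.png'); to(601.5,-17,148,90)
C=np.array([525.5,-17,0])
for n,p in dict(c1=(116,61,15),c2=(-116,61,15),c3=(116,-61,15),c4=(-116,-61,15)).items(): print(n,world2fish(s,st,C+np.array(p)).round(0))
E
```

```text
clock: 20.6
ee_pos: [601.3, -16.1, 148.3]
eef_rot: [-179.8, 0.0, 90.1]
contact_force: [0.6, 0.2, -0.9]
finger_gap: 44.6
pos [601.38 -15.94 148.49] rot [-1.7983e+02  1.0000e-02  9.0100e+01] F [ 0.26 -0.12 -0.31] gap 44.3 t 20.65
shift [-1.1  0.1  0.5] rot [-0.17  0.01  0.1 ]
c1 [378. 155.]
c2 [ 74. 166.]
c3 [371. 320.]
c4 [ 94. 310.]
```

View pics/w9.png

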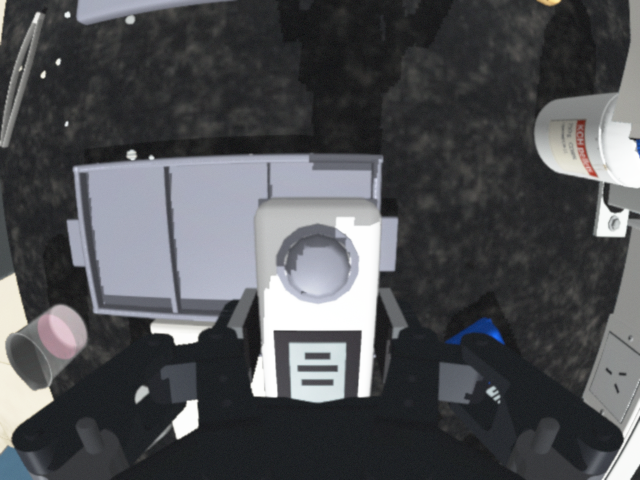

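```bash
python3 -m crank '[{"claw":0,"translation":[0,1.2,20],"rot":[0,0,0]},{"claw":0,"translation":[0,1.2,45],"rot":[0,0,0]},{"claw":0,"translation":[0,1.2,65],"rot":[0,0,0]},{"claw":0,"translation":[0,1.2,80],"rot":[0,0,0]},{"claw":0,"translation":[0,1.2,85],"rot":[0,0,0]},{"claw":0,"translation":[0,1.2,85],"rot":[0,0,0]}]'
python3 - <<'E'
from h import *
st=read_state();s=save('wrist','w10.png'); to(602.5,-16,40,90)
s=save('scene','s10.png'); cv2.imwrite('pics/s10c.png',cv2.resize(s['img'][180:400,200:520,::-1],None,fx=2.5,fy=2.5))
E
```

```text
clock: 21.25
ee_pos: [602.0, -15.3, 63.0]
eef_rot: [-179.8, 0.0, 90.2]
contact_force: [0.2, 0.5, -2.2]
finger_gap: 44.6
pos [602.59 -15.45  63.79] rot [-1.7986e+02  1.0000e-02  9.0160e+01] F [ 0.13  0.59 -1.31] gap 44.3 t 21.3
shift [-0.5 -0.  23.8] rot [-0.14  0.01  0.16]
```

View pics/w10.png

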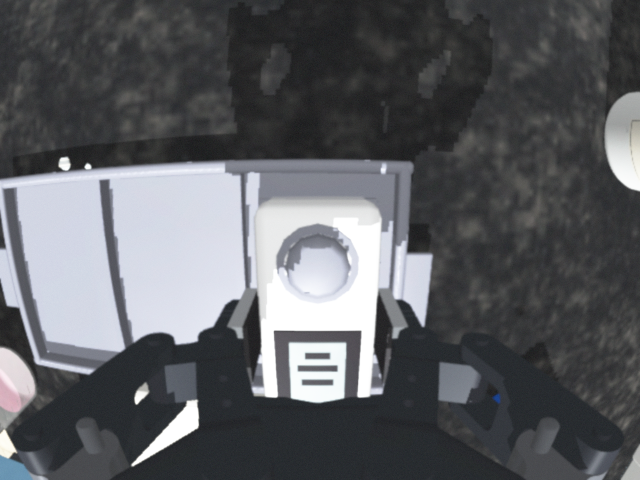

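View pics/s10c.png

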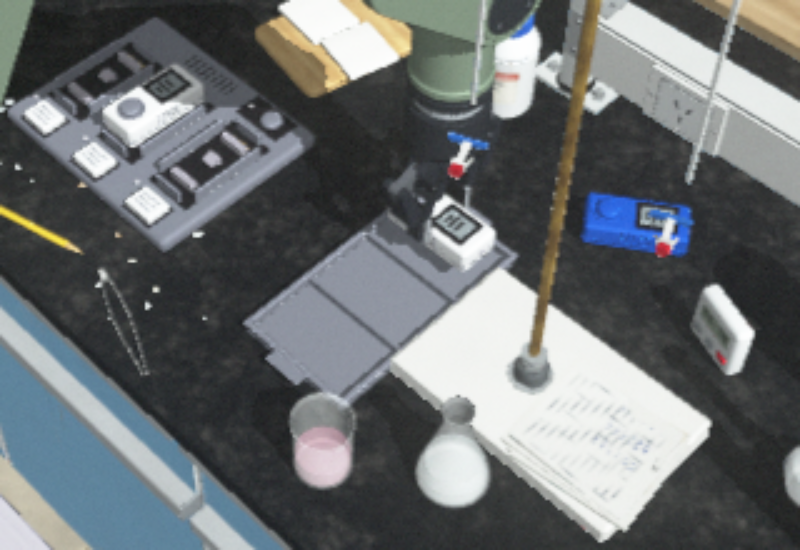

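```bash
python3 - <<'E'
from h import *
st=read_state();s=snapshot('wrist')
for u,v,z in [(411,163,15),(242,175,15),(104,182,15),(2,187,15),(40,360,15)]: print(u,v,fish2world(s,st,u,v,z).round(1))
z=st['ee_pos'][2]-34.5+28
print('logger front',fish2world(s,st,318,197,z).round(1),fish2world(s,st,257,225,z).round(1),fish2world(s,st,381,225,z).round(1)); to(0,0,0,90)
E
```

```text
411 163 [644.9  43.5  15. ]
242 175 [568.3  37.5  15. ]
104 182 [495.   37.1  15. ]
2 187 [414.6  39.6  15. ]
40 360 [414.9 -77.1  15. ]
logger front [602.7  33.3  57.8] [581.7  23.6  57.8] [624.4  23.8  57.8]
pos [603.07 -15.73  64.54] rot [-1.7995e+02  2.0000e-02  9.0130e+01] F [ 0.01  0.79 -0.9 ] gap 44.9 t 21.4
shift [  17.2 -603.    65. ] rot [-0.05  0.02  0.13]
```

```bash
python3 -m crank '[{"claw":0,"translation":[-2,2.3,8],"rot":[0,0,0]},{"claw":0,"translation":[-2,2.3,16],"rot":[0,0,0]},{"claw":0,"translation":[-2,2.3,22],"rot":[0,0,0]},{"claw":0,"translation":[-2,2.3,24.5],"rot":[0,0,0]},{"claw":0,"translation":[-2,2.3,24.5],"rot":[0,0,0]},{"claw":0,"translation":[-2,2.3,24.5],"rot":[0,0,0]}]'
for i in 1 2; do python3 -m crank '[{"claw":0,"translation":[0,0,0.6],"rot":[0,0,0]},{"claw":0,"translation":[0,0,0.6],"rot":[0,0,0]}]' | egrep 'ee_pos|contact'; done
```

```text
clock: 22.0
ee_pos: [605.4, -17.7, 40.0]
eef_rot: [-180.0, 0.0, 90.1]
contact_force: [-0.5, 0.7, -1.3]
finger_gap: 44.6
ee_pos: [605.5, -17.7, 39.4]
contact_force: [0.3, 0.4, -1.3]
ee_pos: [605.6, -17.7, 39.0]
contact_force: [0.1, 0.5, 0.3]
```

```bash
python3 -m crank '[{"claw":0.62,"translation":[0,0,0.3],"rot":[0,0,0]},{"claw":0.62,"translation":[0,0,0.3],"rot":[0,0,0]},{"claw":0.62,"translation":[0,0,0.3],"rot":[0,0,0]},{"claw":0.62,"translation":[0,0,-5],"rot":[0,0,0]},{"claw":0.62,"translation":[0,0,-20],"rot":[0,0,0]},{"claw":0.62,"translation":[0,0,-50],"rot":[0,0,0]},{"claw":0.62,"translation":[0,0,-90],"rot":[0,0,0]},{"claw":0.62,"translation":[0,0,-110],"rot":[0,0,0]},{"claw":0.62,"translation":[0,0,-110],"rot":[0,0,0]}]'
python3 - <<'E'
from h import *
st=read_state();s=save('wrist','w11.png'); to(510,286,148,179.1)
E
```

```text
clock: 23.3
ee_pos: [607.7, -17.8, 153.1]
eef_rot: [179.5, 0.0, 90.1]
contact_force: [0.9, -0.3, 0.1]
finger_gap: 53.1
pos [606.38 -17.72 150.78] rot [1.798e+02 3.000e-02 9.013e+01] F [-0.34  0.21 -1.25] gap 52.6 t 23.35
shift [303.9 -95.7   2.3] rot [  0.14   0.18 -88.97]
```

View pics/w11.png

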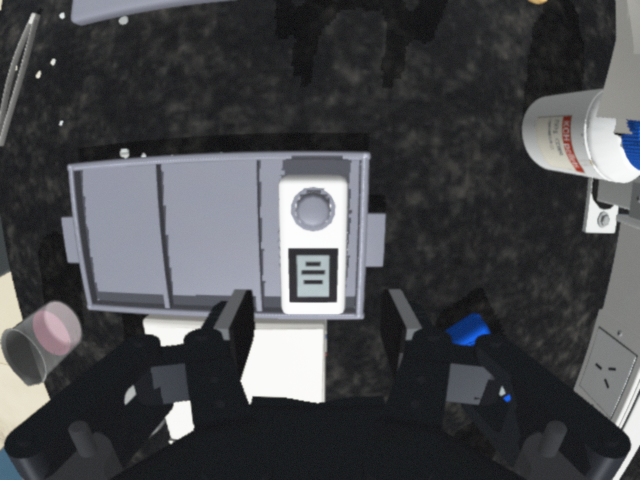

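```bash
python3 -m crank '[{"claw":0.8,"translation":[25,-8,0],"rot":[0,0,-8]},{"claw":0.8,"translation":[60,-18,0],"rot":[0,0,-16]},{"claw":0.8,"translation":[95,-30,0],"rot":[0,0,-24]},{"claw":0.8,"translation":[130,-42,0],"rot":[0,0,-32]},{"claw":0.8,"translation":[165,-54,0],"rot":[0,0,-40]},{"claw":0.8,"translation":[200,-66,0],"rot":[0,0,-48]},{"claw":0.8,"translation":[235,-78,0],"rot":[0,0,-56]},{"claw":0.8,"translation":[265,-88,0],"rot":[0,0,-64]},{"claw":0.8,"translation":[290,-95,0],"rot":[0,0,-72]},{"claw":0.8,"translation":[304,-97,0],"rot":[0,0,-80]}]'
python3 - <<'E'
from h import *
to(509,286.2,100,179.1)
E
```

```text
clock: 24.35
ee_pos: [506.8, 287.5, 148.4]
eef_rot: [-179.9, 0.0, 170.6]
contact_force: [0.1, -0.2, -0.4]
finger_gap: 68.2
pos [506.79 287.51 148.44] rot [-1.7990e+02  3.0000e-02  1.7057e+02] F [ 0.08 -0.18 -0.4 ] gap 68.2 t 24.35
shift [-2.4 -0.8 48.4] rot [-0.1   0.02 -8.53]
```

```bash
python3 -m crank '[{"claw":0.8,"translation":[-1,0,10],"rot":[0,0,-4.5]},{"claw":0.8,"translation":[-1.9,-1,30],"rot":[0,0,-8.5]},{"claw":0.8,"translation":[-1.9,-1,48],"rot":[0,0,-8.5]},{"claw":0.8,"translation":[-1.9,-1,48],"rot":[0,0,-8.5]},{"claw":0.8,"translation":[-1.9,-1,48],"rot":[0,0,-8.5]},{"claw":0.8,"translation":[-1.9,-1,48],"rot":[0,0,-8.5]}]'
python3 - <<'E'
from h import *
st=read_state();s=save('wrist','w12.png'); to(508.7,286.2,66.5,179.1)
E
```

```text
clock: 24.95
ee_pos: [508.9, 286.2, 100.9]
eef_rot: [-179.9, 0.1, 179.1]
contact_force: [-0.2, -0.4, 0.1]
finger_gap: 68.2
pos [508.98 286.33 101.17] rot [-1.7994e+02  8.0000e-02  1.7907e+02] F [-0.26  1.1   0.07] gap 68.4 t 25.0
shift [ 0.3 -0.1 34.7] rot [-0.06  0.08 -0.03]
```

View pics/w12.png

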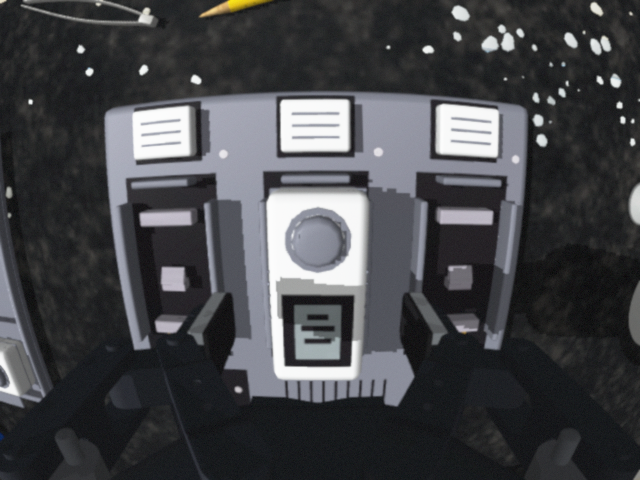

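```bash
python3 -m crank '[{"claw":0.8,"translation":[0,0,12],"rot":[0,0,0]},{"claw":0.8,"translation":[0,0,26],"rot":[0,0,0]},{"claw":0.8,"translation":[0,0,34.5],"rot":[0,0,0]},{"claw":0.8,"translation":[0,0,34.5],"rot":[0,0,0]},{"claw":0.4,"translation":[0,0,34.5],"rot":[0,0,0]},{"claw":0.2,"translation":[0,0,34.5],"rot":[0,0,0]},{"claw":0,"translation":[0,0,34.5],"rot":[0,0,0]},{"claw":0,"translation":[0,0,34.5],"rot":[0,0,0]},{"claw":0,"translation":[0,0,34.5],"rot":[0,0,0]}]'
python3 -m crank '[{"claw":0,"translation":[0,0,-8],"rot":[0,0,0]},{"claw":0,"translation":[0,0,-20],"rot":[0,0,0]},{"claw":0,"translation":[0,0,-40],"rot":[0,0,0]},{"claw":0,"translation":[0,0,-60],"rot":[0,0,0]},{"claw":0,"translation":[0,0,-75],"rot":[0,0,0]},{"claw":0,"translation":[0,0,-80],"rot":[0,0,0]},{"claw":0,"translation":[0,0,-80],"rot":[0,0,0]}]'
python3 - <<'E'
from h import *
st=read_state();s=save('wrist','w13.png'); to(529,-18,148,90)
E
```

```text
clock: 25.9
ee_pos: [509.3, 286.5, 67.1]
eef_rot: [-180.0, 0.1, 179.1]
contact_force: [0.3, -1.0, 1.8]
finger_gap: 44.6
clock: 26.6
ee_pos: [509.5, 286.7, 148.3]
eef_rot: [180.0, 0.2, 179.1]
contact_force: [-0.6, -0.9, -1.7]
finger_gap: 44.6
pos [508.99 286.4  147.28] rot [-1.7997e+02  1.5000e-01  1.7907e+02] F [-1.07 -0.23 -2.11] gap 44.4 t 26.65
shift [ -25.  -304.    -0.5] rot [ 0.09  0.14 89.07]
```

View pics/w13.png

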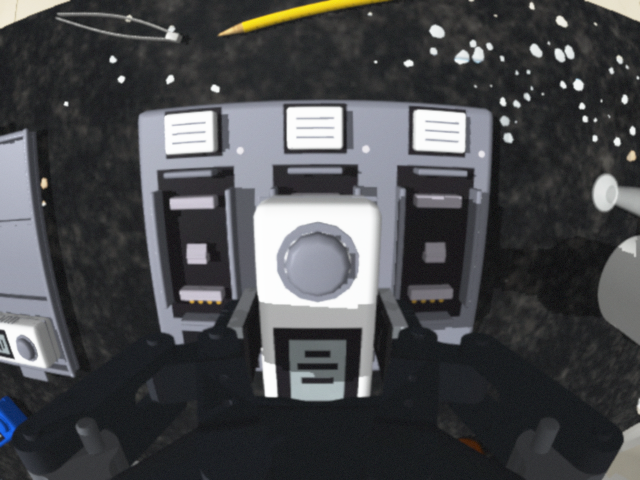

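```bash
python3 -m crank '[{"claw":0,"translation":[-3,-25,-3],"rot":[0,0,8]},{"claw":0,"translation":[-6,-60,-3],"rot":[0,0,16]},{"claw":0,"translation":[-9,-95,-3],"rot":[0,0,24]},{"claw":0,"translation":[-12,-130,-3],"rot":[0,0,32]},{"claw":0,"translation":[-15,-165,-3],"rot":[0,0,40]},{"claw":0,"translation":[-17,-200,-3],"rot":[0,0,48]},{"claw":0,"translation":[-19,-235,-3],"rot":[0,0,56]},{"claw":0,"translation":[-21,-265,-3],"rot":[0,0,64]},{"claw":0,"translation":[-23,-290,-3],"rot":[0,0,72]},{"claw":0,"translation":[-25,-304,-2],"rot":[0,0,80]}]'
python3 -m crank '[{"claw":0,"translation":[0,0,0],"rot":[0,0,8]},{"claw":0,"translation":[0,0,20],"rot":[0,0,9]},{"claw":0,"translation":[0,0,50],"rot":[0,0,9]},{"claw":0,"translation":[0,0,60],"rot":[0,0,9]},{"claw":0,"translation":[0,0,60],"rot":[0,0,9]},{"claw":0,"translation":[0,0,60],"rot":[0,0,9]},{"claw":0,"translation":[0,0,60],"rot":[0,0,9]}]'
python3 - <<'E'
from h import *
st=read_state();s=save('wrist','w14.png'); to(529,-18,60,90)
E
```

```text
clock: 27.65
ee_pos: [528.3, -19.8, 148.5]
eef_rot: [180.0, 0.0, 98.6]
contact_force: [0.3, 0.4, -1.3]
finger_gap: 44.3
clock: 28.35
ee_pos: [529.2, -19.9, 89.6]
eef_rot: [179.8, 0.1, 89.6]
contact_force: [0.1, -0.3, -1.8]
finger_gap: 44.5
pos [529.19 -19.85  89.63] rot [1.7984e+02 5.0000e-02 8.9650e+01] F [-0.01  0.54 -1.85] gap 44.3 t 28.4
shift [ 1.9 -0.3 29.6] rot [ 0.16  0.05 -0.35]
```

View pics/w14.png

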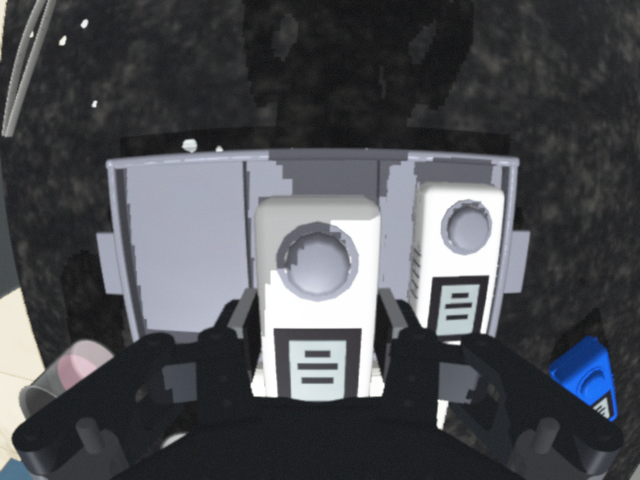

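```bash
python3 -m crank '[{"claw":0,"translation":[1.5,-1.2,15],"rot":[0,0,0]},{"claw":0,"translation":[1.5,-1.2,30],"rot":[0,0,0]},{"claw":0,"translation":[1.5,-1.2,42],"rot":[0,0,0]},{"claw":0,"translation":[1.5,-1.2,49],"rot":[0,0,0]},{"claw":0,"translation":[1.5,-1.2,49.5],"rot":[0,0,0]},{"claw":0,"translation":[1.5,-1.2,49.5],"rot":[0,0,0]},{"claw":0,"translation":[1.5,-1.2,49.5],"rot":[0,0,0]}]'
python3 -m crank '[{"claw":0,"translation":[0,0,0.8],"rot":[0,0,0]},{"claw":0,"translation":[0,0,0.8],"rot":[0,0,0]}]' | egrep 'ee_pos|contact'
```

```text
clock: 29.1
ee_pos: [528.5, -18.4, 40.6]
eef_rot: [179.8, 0.1, 89.6]
contact_force: [0.2, 0.2, -1.9]
finger_gap: 44.5
ee_pos: [528.6, -18.4, 40.0]
contact_force: [0.0, -0.4, -1.5]
```

```bash
python3 -m crank '[{"claw":0,"translation":[0,0,0.7],"rot":[0,0,0]},{"claw":0,"translation":[0,0,0.7],"rot":[0,0,0]}]' | egrep 'ee_pos|contact'
python3 -m crank '[{"claw":0.6,"translation":[0,0,0.3],"rot":[0,0,0]},{"claw":0.6,"translation":[0,0,0.3],"rot":[0,0,0]},{"claw":0.6,"translation":[0,0,0.3],"rot":[0,0,0]},{"claw":0.6,"translation":[0,0,-5],"rot":[0,0,0]},{"claw":0.6,"translation":[0,0,-20],"rot":[0,0,0]},{"claw":0.6,"translation":[0,0,-50],"rot":[0,0,0]},{"claw":0.6,"translation":[0,0,-90],"rot":[0,0,0]},{"claw":0.6,"translation":[0,0,-110],"rot":[0,0,0]},{"claw":0.6,"translation":[0,0,-110],"rot":[0,0,0]}]'
python3 - <<'E'
from h import *
st=read_state();s=save('wrist','w15.png'); p=dock(83,-82);print(p); to(p[0],p[1],130,179.1)
E
```

```text
ee_pos: [528.7, -18.5, 39.6]
contact_force: [-0.2, 0.6, 1.7]
clock: 30.4
ee_pos: [530.3, -18.5, 153.3]
eef_rot: [179.3, 0.1, 89.6]
contact_force: [0.8, -0.0, 0.3]
finger_gap: 51.2
[593.00176048 201.7064088    0.        ]
pos [528.99 -18.4  151.25] rot [1.7953e+02 7.0000e-02 8.9650e+01] F [-0.17 -0.34 -0.12] gap 51.1 t 30.45
shift [220.5  62.5  21.5] rot [  0.32   0.42 -89.45]
```

View pics/w15.png

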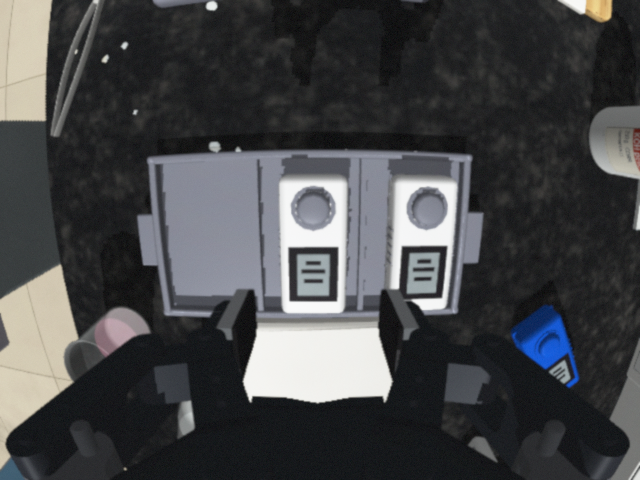

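```bash
python3 -m crank '[{"claw":0,"translation":[25,7,2],"rot":[0,0,-8]},{"claw":0,"translation":[50,14,4],"rot":[0,0,-16]},{"claw":0,"translation":[75,21,8],"rot":[0,0,-24]},{"claw":0,"translation":[100,28,12],"rot":[0,0,-32]},{"claw":0,"translation":[125,35,16],"rot":[0,0,-40]},{"claw":0,"translation":[150,42,20],"rot":[0,0,-48]},{"claw":0,"translation":[175,49,20],"rot":[0,0,-56]},{"claw":0,"translation":[195,56,20],"rot":[0,0,-64]},{"claw":0,"translation":[210,60,20],"rot":[0,0,-72]},{"claw":0,"translation":[220,62,20],"rot":[0,0,-80]}]'
python3 - <<'E'
from h import *
p=dock(83,-82); to(p[0],p[1],72,179.1)
E
```

```text
clock: 31.45
ee_pos: [591.9, 202.2, 129.5]
eef_rot: [-179.9, 0.3, 170.0]
contact_force: [-0.2, -0.8, -0.6]
finger_gap: 0.2
pos [591.86 202.17 129.45] rot [-179.94    0.31  170.03] F [-0.2  -0.82 -0.59] gap 0.2 t 31.45
shift [-0.9 -0.2 57.5] rot [-0.09  0.31 -9.07]
```

```bash
python3 -m crank '[{"claw":0,"translation":[-1,0,10],"rot":[0,0,-5]},{"claw":0,"translation":[-1,0,35],"rot":[0,0,-9]},{"claw":0,"translation":[-1,0,52],"rot":[0,0,-9]},{"claw":0,"translation":[-1,0,56],"rot":[0,0,-9]},{"claw":0,"translation":[-1,0,56],"rot":[0,0,-9]},{"claw":0,"translation":[-1,0,56],"rot":[0,0,-9]}]'
python3 - <<'E'
from h import *
to(593,201.7,57,179.1)
st=read_state();s=save('wrist','w16.png')
im=s['img'];cv2.imwrite('pics/w16c.png',cv2.resize(im[130:370,160:480,::-1],None,fx=2.5,fy=2.5,interpolation=cv2.INTER_CUBIC))
E
```

```text
clock: 32.05
ee_pos: [593.4, 202.0, 73.7]
eef_rot: [-179.9, 0.3, 179.0]
contact_force: [0.2, -0.3, -0.2]
finger_gap: 0.1
pos [593.43 201.97  73.72] rot [-179.9     0.32  179.02] F [ 0.24 -0.3  -0.17] gap 0.1 t 32.05
shift [ 0.5 -0.3 16.7] rot [-0.1   0.32 -0.08]
```

View pics/w16c.png

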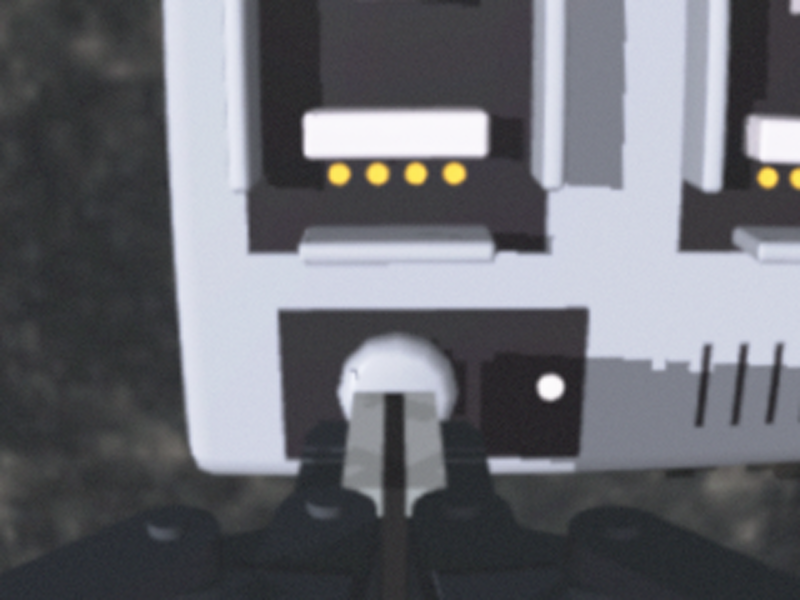

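```bash
python3 -m crank '[{"claw":0,"translation":[1.2,0.7,8],"rot":[0,0,0]},{"claw":0,"translation":[1.2,0.7,15],"rot":[0,0,0]},{"claw":0,"translation":[1.2,0.7,17],"rot":[0,0,0]},{"claw":0,"translation":[1.2,0.7,17],"rot":[0,0,0]},{"claw":0,"translation":[1.2,0.7,17],"rot":[0,0,0]}]'
for i in 1 2 3; do python3 -m crank '[{"claw":0,"translation":[0,0,0.6],"rot":[0,0,0]},{"claw":0,"translation":[0,0,0.6],"rot":[0,0,0]},{"claw":0,"translation":[0,0,0.6],"rot":[0,0,0]}]' | egrep 'ee_pos|contact'; done
```

```text
clock: 32.6
ee_pos: [592.6, 202.7, 57.1]
eef_rot: [-179.9, 0.4, 179.0]
contact_force: [1.0, 0.0, 1.2]
finger_gap: -0.2
ee_pos: [592.7, 202.7, 56.7]
contact_force: [-0.4, 0.4, -0.3]
ee_pos: [592.7, 202.8, 56.1]
contact_force: [0.2, -0.7, -0.4]
ee_pos: [592.7, 202.7, 55.5]
contact_force: [-0.6, 0.0, 0.3]
```

```bash
for i in 1 2 3 4; do python3 -m crank '[{"claw":0,"translation":[0,0,0.5],"rot":[0,0,0]},{"claw":0,"translation":[0,0,0.5],"rot":[0,0,0]},{"claw":0,"translation":[0,0,0.5],"rot":[0,0,0]}]' | egrep 'ee_pos|contact'; done
```

```text
ee_pos: [592.7, 202.7, 54.9]
contact_force: [-0.8, -0.4, -0.9]
ee_pos: [592.7, 202.7, 54.4]
contact_force: [0.3, -1.2, 0.2]
ee_pos: [592.8, 202.8, 54.0]
contact_force: [0.7, -0.7, 1.2]
ee_pos: [592.8, 202.7, 53.6]
contact_force: [-0.3, 0.5, 3.2]
```

```bash
for i in 1 2 3; do python3 -m crank '[{"claw":0,"translation":[0,0,0.5],"rot":[0,0,0]},{"claw":0,"translation":[0,0,0.5],"rot":[0,0,0]},{"claw":0,"translation":[0,0,0.5],"rot":[0,0,0]}]' | egrep 'ee_pos|contact'; done
```

```text
ee_pos: [592.8, 202.7, 53.3]
contact_force: [-0.6, -0.2, 3.2]
ee_pos: [592.8, 202.8, 53.0]
contact_force: [-1.5, -0.5, 3.1]
ee_pos: [592.8, 202.7, 52.5]
contact_force: [-0.5, -0.8, 5.1]
```

```bash
for i in 1 2 3; do python3 -m crank '[{"claw":0,"translation":[0,0,0.4],"rot":[0,0,0]},{"claw":0,"translation":[0,0,0.4],"rot":[0,0,0]},{"claw":0,"translation":[0,0,0.4],"rot":[0,0,0]}]' | egrep 'ee_pos|contact'; done
```

```text
ee_pos: [592.8, 202.8, 52.2]
contact_force: [-1.0, -0.2, 4.1]
ee_pos: [592.8, 202.7, 51.7]
contact_force: [-0.5, -0.6, 4.2]
ee_pos: [592.8, 202.7, 51.0]
contact_force: [-0.1, 0.3, 2.7]
```

```bash
python3 -m crank '[{"claw":0,"translation":[0,0,-20],"rot":[0,0,0]},{"claw":0,"translation":[0,0,-60],"rot":[0,0,0]},{"claw":0,"translation":[20,40,-100],"rot":[0,0,0]},{"claw":0,"translation":[50,85,-130],"rot":[0,0,0]},{"claw":0,"translation":[80,130,-150],"rot":[0,0,0]},{"claw":0,"translation":[80,130,-150],"rot":[0,0,0]},{"claw":0,"translation":[80,130,-150],"rot":[0,0,0]}]'
python3 - <<'E'
from h import *
s=save('top','t20.png'); cv2.imwrite('pics/t20c.png',cv2.resize(s['img'][120:360,160:480,::-1],None,fx=2.5,fy=2.5,interpolation=cv2.INTER_CUBIC))
s=save('scene','s20.png'); cv2.imwrite('pics/s20c.png',cv2.resize(s['img'][180:400,200:520,::-1],None,fx=2.5,fy=2.5))
print(read_state()['clock'])
E
```

```text
clock: 37.2
ee_pos: [512.9, 337.7, 201.9]
eef_rot: [179.9, 0.5, 179.3]
contact_force: [0.1, 0.2, -0.3]
finger_gap: -0.2
37.3
```

View pics/t20c.png

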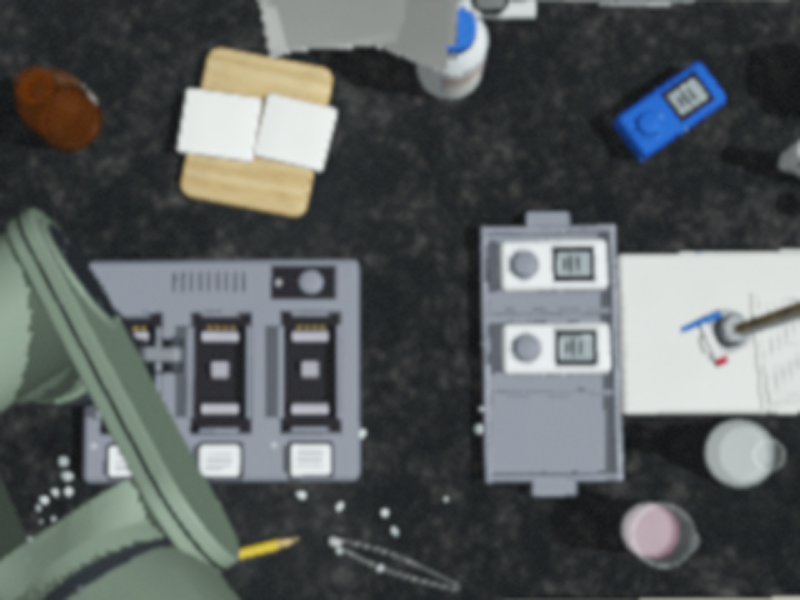

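View pics/s20c.png

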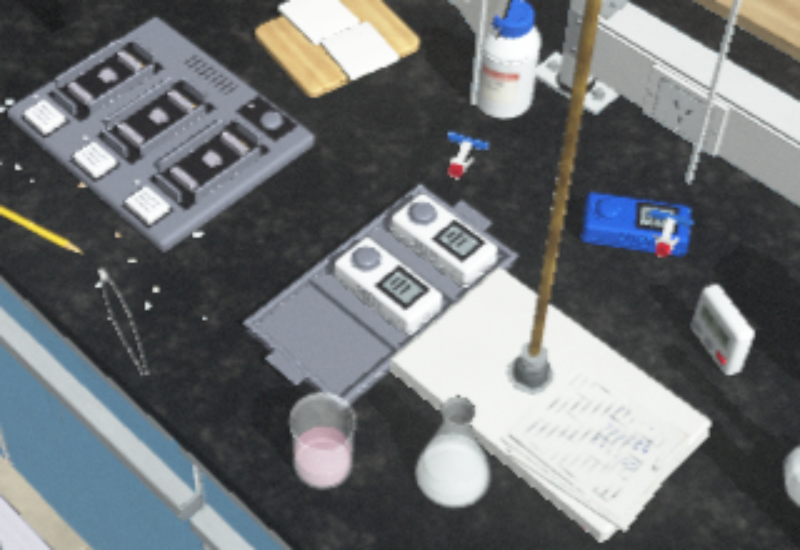

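```bash
python3 -c "
from workcell import *
print(sign_off())"
```

```text
the job is handed in; nothing more can be done
None
```

The job is handed in, finished at 37 s of the 210 s allowed. The dock held two loggers, left and middle; the right bay was empty from the start.

- **Keys:** I pressed the left key, then the middle one, while both loggers were still seated. The standby key came last, once the dock was empty. Each rose to about 5 N and then fell, to 2.0 N, 1.2 N and 2.7 N in that order. I stopped there, at an estimated 3 to 3.5 mm of travel. That click is judged from the force reading, which has about 1 N of noise; key travel itself could not be read.
- **Loggers:** Pressing the release tabs popped both up. The tray had been knocked a few centimetres aside, so I measured it again. The left logger then went into the rear compartment and the middle one into the centre compartment.
- **Last check:** The top and scene pictures show both loggers lying in their own compartments and the dock empty. The flask and beaker are standing, the blue look-alike was not touched, and the arm was clear of everything.
- **Disagreements:** The top and wrist cameras differed by about 5 mm on the dock's position. I settled this with close wrist pictures and by feeling for contact. I judged flatness and centring in the compartments from pictures and the contact heights only.

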